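# Pin the clamp rack on the paint shaker and load the sample jars

### The job

Get the sample shaker ready to run: set the green clamp rack flat on the shaker's platform with its two end holes over the platform's two holes, and push both red-headed pins right home through rack and platform before any jar goes near the rack. Then push every sample jar that is on the bench down into a spring clamp of its own until it stands upright with its foot on the rack, and leave the other things on the bench where they are.

Things in the scene. Friction and masses are not known exactly. Their poses are not given: they have to be found in the camera images.
- shaker: Fixed shaker: white motor base 250 (x) x 210 (y) x 70 mm, black control panel on its -x side; above it, with a 20 mm gap, a bare steel platform 200 (x) x 250 (y) x 10 mm, its top 100 mm above the bench. Origin: centre of the base's underside, on the bench. Its place and yaw differ from start to start; it stays put.
- platform (a point): Centre of the platform's top face, 100 mm above the bench; axes as shaker (z up).
- platform_hole_l (a point): Mouth, at the platform's top face, of the vertical through hole 100 mm along the shaker's +y from the platform's centre; diameter 17 mm, with a thin black ring round it.
- platform_hole_r (a point): The same, 100 mm along -y.
- rack: Loose clamp rack, about 0.6 kg, flat on the bench at the start: green plate 170 (x) x 230 (y) x 6 mm, a handle in the middle, 18 mm pin holes (ringed white) at (0, +-100) mm, four spring clamps at (+-45, +-45) mm, 44 mm high. Origin: centre of the plate's underside. Half a turn makes no difference. Nothing but the handle stands within 19 mm of its y axis: fingers closing along y fit at handle and holes.
- rack_handle (a point): Middle of the black handle bar by which the rack is lifted, on the rack's z axis 52 mm above the plate's underside. The bar is 50 mm long (rack x), 16 mm thick (rack y), 24 mm high, on a 12 mm stem.
- clamp0 (a point): Centre of the clamp at (+45, +45) mm of the rack, on the plate's top face. Two orange V-shaped spring jaws face each other along the rack's y, their 8 mm bars 34 mm above this point. At rest they leave 48 mm, and centre a round jar; its 54 mm foot, pushed down with about 8 to 16 N, spreads them and they close on its waist once it is down. Within 42 mm of the centre in y.
- clamp1 (a point): The same at (+45, -45) mm.
- clamp2 (a point): The same at (-45, +45) mm.
- clamp3 (a point): The same at (-45, -45) mm.
- pin_stand: Fixed wooden block 50 (x) x 130 (y) x 45 mm with two holes at (0, +35) and (0, -35) mm, 18 mm diameter and 38 mm deep, in which the pins stand at the start. Origin: centre of its underside, on the bench.
- pin_a: Locating pin, 90 g, upright in the stand at the start: steel shank 14 mm diameter, 32 mm long, its last 10 mm tapering to 6 mm; collar 28 mm diameter, 5 mm thick; red cylindrical knob 26 mm diameter from 8 to 36 mm above the origin. Origin: centre of the collar's underside, which rests on the rack plate when home; z points up along the knob.
- pin_b: The same as pin_a; either pin may go in either hole. Pins are held by their weight alone: pulling hard at a seated jar lifts rack and pins.
- jar_blue: Sample jar with blue lid and label, about 250 g, shut; standing on the bench (three or four of the five jars are there, the others are absent). 75 mm high; origin: centre of its underside. Foot 42 mm diameter at the very bottom widening to 54 mm at 10 to 18 mm height, waist 49 mm from 23 to 44 mm, then narrowing to the lid, 40 mm diameter from 50 to 75 mm.
- jar_red: Sample jar with red lid and label, about 250 g, shut; standing on the bench (three or four of the five jars are there, the others are absent). 75 mm high; origin: centre of its underside. Foot 42 mm diameter at the very bottom widening to 54 mm at 10 to 18 mm height, waist 49 mm from 23 to 44 mm, then narrowing to the lid, 40 mm diameter from 50 to 75 mm.
- jar_yellow: Sample jar with yellow lid and label, about 250 g, shut; standing on the bench (three or four of the five jars are there, the others are absent). 75 mm high; origin: centre of its underside. Foot 42 mm diameter at the very bottom widening to 54 mm at 10 to 18 mm height, waist 49 mm from 23 to 44 mm, then narrowing to the lid, 40 mm diameter from 50 to 75 mm.
- jar_green: Sample jar with green lid and label, about 250 g, shut; standing on the bench (three or four of the five jars are there, the others are absent). 75 mm high; origin: centre of its underside. Foot 42 mm diameter at the very bottom widening to 54 mm at 10 to 18 mm height, waist 49 mm from 23 to 44 mm, then narrowing to the lid, 40 mm diameter from 50 to 75 mm.
- jar_brown: Sample jar with brown lid and label, about 250 g, shut; standing on the bench (three or four of the five jars are there, the others are absent). 75 mm high; origin: centre of its underside. Foot 42 mm diameter at the very bottom widening to 54 mm at 10 to 18 mm height, waist 49 mm from 23 to 44 mm, then narrowing to the lid, 40 mm diameter from 50 to 75 mm.
- tint_tin: Small yellow tin, 74 mm diameter, 90 mm high; origin under its centre. Not part of the job: leave it alone.
- thinner: Amber bottle, 68 mm diameter, 150 mm high; origin under its centre. Not part of the job: leave it alone.
- can_lid: Steel paint-can lid, 108 mm diameter, 9 mm thick, lying flat; origin under its centre. Not part of the job: leave it alone.
- brush: Paint brush lying flat; origin under its middle. Not part of the job: leave it alone.
- stir_stick: Wooden stirring stick 240 x 24 x 5 mm, lying flat; origin under its middle. Not part of the job: leave it alone.
- scissors: Scissors with red handles, about 160 mm long, lying flat; origin at the pivot, on the bench. Not part of the job: leave it alone.
Things that resemble listed ones, but are neither listed nor needed, are in the scene too. What is shaped like the pin_b but blue, pink or turquoise is not meant.

How it is judged:
By the outcome, as a careful person would: the job done as asked, in the order asked, and still so for the second after the job is handed in, with the robot touching nothing.
Of jar_blue, jar_red, jar_yellow, jar_green, jar_brown only 3 to 4 are there at a start; the rules pass over those that are not, and their reading is None.
At some moment in a run one of jar_blue, jar_red, jar_yellow, jar_green, jar_brown may be knocked a few centimetres aside while the robot is not near it.
It also fails if it takes over 210 s, if anything falls off the work surface, if the arm or the gripper's body presses on something with over 40 N, if the wrist force passes 120 N, or if a joint passes its speed limit or range.

### The arm

A 7-joint arm with a two-finger parallel gripper is mounted at the origin on the work surface. World frame = base frame: x ahead of the robot, y to its left, z up, the work surface at z = 0. Lengths are in m, angles in rad, forces in N, time in s.
With the tool pointing down it reaches from about 0.4 to 0.85 m from the base axis. Payload 6.9 kg.
Tool frame: the origin (TCP) lies midway between the tips of the shut fingers; the grasp point (between the pads) lies 19 mm behind it (grip_depth is the distance from the TCP to the grasp point, in m); z points along the fingers, y is the line along which they close (so a half turn about z gives the same grasp; the last joint's range is limited). The gripper opens to 85 mm and grips with 20 to 120 N. Pads are 22 mm wide; open, the fingers measure 114 mm over their backs; the gripper's body (76 mm by 85 mm) begins 54 mm behind the grasp point. The pads swing forward as they close: fully open they stand 13 mm farther back than shut.
Start: joints at [1.419, 0.507, -0.238, 1.5, 0.126, 1.149, -0.155], TCP at [0.159, -0.604, 0.231] pointing down, gripper open.
Joint ranges: [-3.08, 3.08], [-0.24, 2.05], [-1.43, 1.35], [0, 2.5], [-1.52, 4.66], [0.17, 1.96], [-2.89, 2.89]. Speed limits (rad/s): [2.39, 2.39, 3.14, 3.14, 3.14, 3.14, 3.14].

### API

Orientations are given as a rotation vector (axis times angle).
In Python, from plant import state, grab_frame, job_done, grip_depth gives the robot as it stands. The module is installed in compiled form; this text tells all that it offers.
- The arm moves only by the tool drive_tool, never from a script. Its arguments are lists of equal length, an entry for each row: "offset": the shift along the tool's x, y, z in cm, a list of three; "twist": the turn, a rotation vector about the tool's x, y, z in degrees, a list of three; "jaw": the closure in counts, from 0 (fully open) to 255 (shut). A call has 1 to 12 rows; each row shifts and turns the commanded pose from where the row before left it, along the tool's axes as they then stand; what a row does not reach is not made up. A row lasts 1/10 s, in which the tool goes at most 50 mm and 8.59 degrees, less where a joint would pass 70% of its speed; a pose out of reach is approached as far as the arm can. A call with a gripper value outside its range is refused whole. The fingers move at their own pace and stop on an object; "squeeze" is the grip in N (left out, the last holds). Time passes only in rows, so rows that do not move let the fingers close. It gives the time, the measured TCP pose, the force, the opening and the grip force at its end, in the units of the state.
- state(): the state, without advancing time (a new reading comes with each control period).
- grab_frame(name): name is "scene" or "top"; returns a dict with "img" (480x640x3 uint8, blue, green, red), "fx", "fy", "cx", "cy" (pixels), "k1" (the pictures are not rectified: a ray, as slopes to the right and down, at radius r is drawn at 1 + k1 r^2 times it, then the intrinsics apply), "rvec" (rotation vector, rad) and "tvec" (3), from world to camera coordinates, as OpenCV has them. Camera axes: x right, y down, z forward; pixel columns grow to the right and rows downward; lengths in m; the calibration is good to about 2 mm. A picture is of the moment at which its call begins. There is no depth.
- job_done(): hands the job in; it is judged then, once.
The state is a dict: "t": time; "joint_pos": joint angles; "joint_velocities": joint speeds; "effort": joint torques, N m; "tool_pos": TCP position; "tool_rot": TCP orientation; "wrist_force": force on the tool from outside, world axes, zero at the start; "wrist_torque": the same for the moment, N m; "opening": finger opening in m; "gripper_force": force on a finger pad.
Only numpy, scipy, OpenCV 4.12 (cv2) and the standard library are available. Lean on these libraries where they do the work, as an engineer would, in place of code of your own. Each camera call takes 0.05 s, during which the arm holds its last target. There are 200 camera calls.

## Working session

There is one attempt and no reset: what is moved stays moved. The work goes in short steps, Python scripts to look and compute and a tool call to move; the robot and the scene stay as the last step left them, time stands still between calls to the robot, and variables do not carry over. Pictures are saved under pics/ and viewed, at most 14 in all, crops included, and the job is handed in when it is done.

Besides the shell and the picture viewer there is one more tool, called after "Request:" as name(argument=value, ...), one argument or row to a line, values as JSON. drive_tool: Moves the arm, as the interface text tells. Its arguments: {"type":"object","properties":{"offset":{"type":"array"},"twist":{"type":"array"},"jaw":{"type":"array"},"squeeze":{"type":"number"}},"required":["offset","twist","jaw"]}

```bash
mkdir -p pics
cat > h.py <<'E'
import numpy as np, cv2
from scipy.spatial.transform import Rotation as R
from plant import state, grab_frame, job_done, grip_depth
def cam(f):
    K=np.array([[f['fx'],0,f['cx']],[0,f['fy'],f['cy']],[0,0,1.]])
    D=np.array([f['k1'],0,0,0,0.]);return K,D,np.array(f['rvec'],float),np.array(f['tvec'],float)
def ray(f,uv,z):
    K,D,r,t=cam(f);uv=np.array(uv,float).reshape(-1,1,2)
    n=cv2.undistortPoints(uv,K,D)[:,0];Rm=cv2.Rodrigues(r)[0]
    d=np.c_[n,np.ones(len(n))]@Rm; o=-Rm.T@t
    return o+d*((z-o[2])/d[:,2])[:,None]
def proj(f,P):
    K,D,r,t=cam(f);return cv2.projectPoints(np.array(P,float).reshape(-1,3),r,t,K,D)[0][:,0]
E
python3 - <<'E'
from h import *
for n in('scene','top'):
    f=grab_frame(n);cv2.imwrite(f'pics/{n}0.png',f['img']);K,D,r,t=cam(f)
    print(n,f['fx'],f['k1'],-cv2.Rodrigues(r)[0].T@t)
print(state(),grip_depth)
E
```

```text
scene 468.31848222686165 -0.027796984124725657 [0.80743731 0.40928346 0.94625154]
top 502.21094141812785 -0.1303756682865776 [ 0.33262363 -0.0413179   1.23018776]
{'t': 0.1, 'joint_pos': array([ 1.41852412,  0.50824561, -0.23752304,  1.5010115 ,  0.12570342,
        1.14890314, -0.15480449]), 'joint_velocities': array([ 4.41829414e-04, -2.16702175e-03, -3.00000767e-05, -1.48648353e-03,
       -9.92135872e-04,  2.64896552e-03,  6.89821345e-04]), 'effort': array([-4.59740884e-03, -6.21835756e+01, -2.19427854e+00, -2.50203627e+01,
        1.26537279e-02,  7.84500648e-03,  6.72312467e-06]), 'tool_pos': array([ 0.15914081, -0.60394458,  0.23052875]), 'tool_rot': array([-3.11398679e+00, -4.03584945e-01,  3.73894088e-04]), 'wrist_force': array([0.07773117, 0.33105632, 0.27668745]), 'wrist_torque': array([ 0.02816618,  0.06142942, -0.05952557]), 'gripper_force': 0.0, 'opening': 0.08541999587557811} 0.0187
```

View pics/scene0.png

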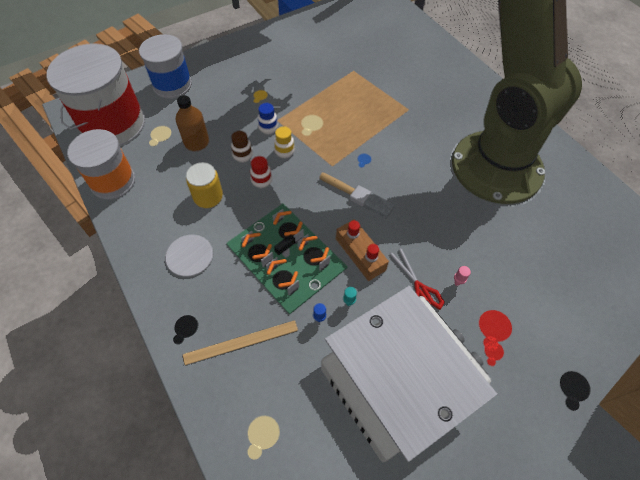

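View pics/top0.png

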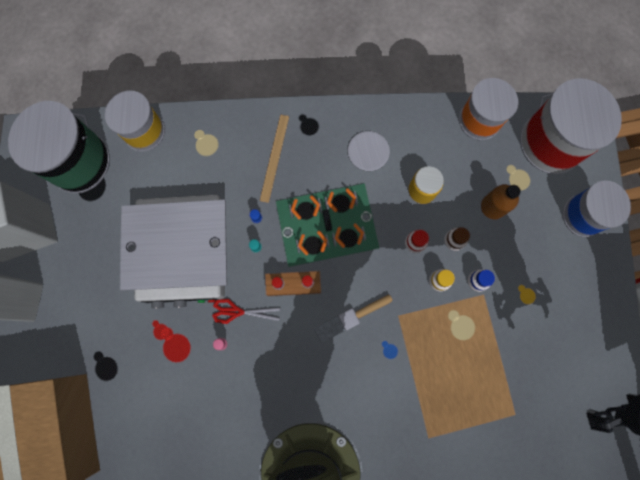

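Both views show the rack (top view holes about (288,232) and (366,216)), the platform holes (131,246) and (215,242), the red pins (278,283) and (307,282), and four jars. The jars are red (418,240), brown (458,238), yellow (443,280) and blue (484,280); the green one is absent.

```bash
cat > m.py <<'E'
from h import *
def blob(f,mask,c,rad):
    """centroid of the mask component nearest pixel c within rad"""
    m=np.zeros(mask.shape,np.uint8);cv2.circle(m,tuple(int(round(x)) for x in c),int(rad),255,-1)
    m&=mask.astype(np.uint8)*255
    n,l,s,ce=cv2.connectedComponentsWithStats(m)
    if n<2:return None
    i=1+np.argmax(s[1:,4]);return ce[i],s[i]
def cols(f):
    h=cv2.cvtColor(f['img'],cv2.COLOR_BGR2HSV).astype(int);return h[...,0],h[...,1],h[...,2]
E
python3 - <<'E'
from m import *
F={n:grab_frame(n) for n in('scene','top')}
seeds={'scene':dict(pa=(353,228),pb=(372,252),jr=(260,166),jbr=(240,140),jy=(284,135),jb=(266,112),r1=(259,227),r2=(315,285),h1=(376,321),h2=(445,414)),
'top':dict(pa=(307,282),pb=(278,283),jr=(419,238),jbr=(459,235),jy=(445,277),jb=(485,278),r1=(366,216),r2=(288,232),h1=(215,242),h2=(131,246))}
Z=dict(pa=.067,pb=.067,jr=.0625,jbr=.0625,jy=.0625,jb=.0625,r1=.006,r2=.006,h1=.1,h2=.1)
for k in Z:
  for n in F:
    f=F[n];H,S,V=cols(f)
    red=((H<8)|(H>172))&(S>140)&(V>60)
    mask={'p':red,'r':(S<60)&(V>120),'h':(V<110)}.get(k[0])
    if k=='jr':mask=red
    if k=='jbr':mask=((H<20)|(H>170))&(S>90)&(V<110)
    if k=='jy':mask=(H>18)&(H<32)&(S>140)
    if k=='jb':mask=(H>105)&(H<130)&(S>130)
    b=blob(f,mask,seeds[n][k],13 if k[0]!='r' else 9)
    if b is None: print(k,n,None);continue
    print(k,n,b[0].round(1),b[1],ray(f,b[0],Z[k])[0].round(4))
f=F['top'];a=cv2.resize(f['img'][190:310,110:320],None,fx=3.8,fy=3.8,interpolation=cv2.INTER_CUBIC)
g=F['scene'];c=cv2.resize(g['img'][90:190,220:320],None,fx=3,fy=3,interpolation=cv2.INTER_CUBIC)
c2=cv2.resize(g['img'][200:310,240:390],None,fx=2.0,fy=2.0,interpolation=cv2.INTER_CUBIC)
im=np.zeros((600,800,3),np.uint8);a=a[:,:798];h=min(a.shape[0],600);im[:h,:a.shape[1]]=a[:h]
cv2.imwrite('pics/c1.png',im[:460]);
E
```

```text
pa scene [353.3 227.4] [348 220  12  16 151] [ 0.4511 -0.0073  0.067 ]
pa top [307.  280.1] [302 275  11  12 101] [ 0.45   -0.0067  0.067 ]
pb scene [372.2 250.9] [367 244  12  15 147] [0.4492 0.0628 0.067 ]
pb top [276.6 281.8] [272 276  10  12  98] [0.4482 0.0643 0.067 ]
jr scene [259.  164.9] [251 157  17  17 234] [ 0.5449 -0.2744  0.0625]
jr top [419.7 237.9] [412 230  17  17 215] [ 0.5426 -0.2759  0.0625]
jbr scene [239.3 139.1] [232 131  16  17 215] [ 0.5482 -0.3731  0.0625]
jbr top [460.5 235.4] [453 228  16  16 201] [ 0.5455 -0.3743  0.0625]
jy scene [283.1 134.7] [275 126  16  18 230] [ 0.4476 -0.3289  0.0625]
jy top [445.1 277.7] [437 270  17  16 223] [ 0.446  -0.33    0.0625]
jb scene [266.  110.7] [259 103  15  17 213] [ 0.4446 -0.4247  0.0625]
jb top [485.4 277.8] [477 270  18  16 230] [ 0.4424 -0.4261  0.0625]
r1 scene None
r1 top None
r2 scene [314.3 284.8] [309 279  12  12  76] [0.582  0.0425 0.006 ]
r2 top [288.8 228.6] [284 227   9   5  18] [0.5863 0.0373 0.006 ]
h1 scene [376.6 320.8] [370 315  13  13  84] [0.5425 0.2046 0.1   ]
h1 top [214.2 241.9] [209 237  11  11  87] [0.5408 0.2044 0.1   ]
h2 scene [445.4 413.5] [438 406  15  16 116] [0.5383 0.4048 0.1   ]
h2 top [130.4 246.5] [126 242  10  10  85] [0.5361 0.4043 0.1   ]
```

View pics/c1.png

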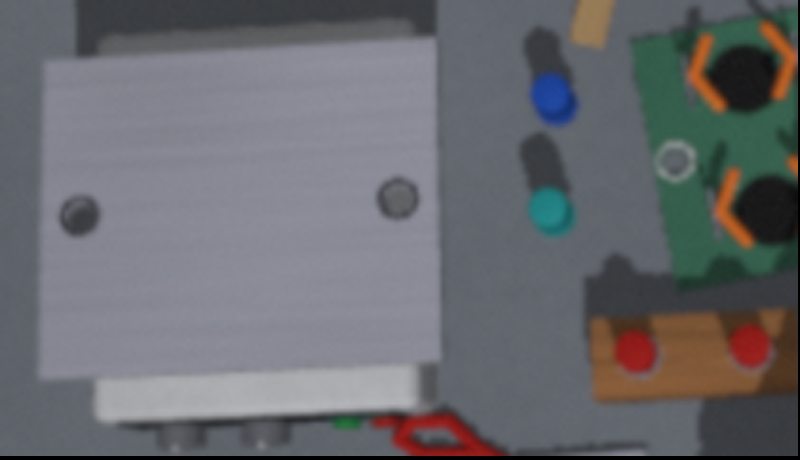

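The crop shows the platform holes, the red pins in the stand and one rack ring clearly. Next I measure the rack rings and handle.

Run:
```python
from m import *
F={n:grab_frame(n) for n in('scene','top')}
seeds={'scene':dict(r1=(259,227),r2=(315,285)),'top':dict(r1=(366,216),r2=(288,232))}
for n in F:
  f=F[n];H,S,V=cols(f);P=[]
  for k,c in seeds[n].items():
    g=(H>60)&(H<90)&(S>90)
    b=blob(f,~g&(V>60),c,8); print(n,k,b[0].round(1),b[1],ray(f,b[0],.006)[0].round(4));
  gm=((H>60)&(H<95)&(S>90)&(V>30)).astype(np.uint8)*255
  gm=cv2.morphologyEx(gm,cv2.MORPH_CLOSE,np.ones((9,9)))
  cs=cv2.findContours(gm,cv2.RETR_EXTERNAL,cv2.CHAIN_APPROX_NONE)[0];c=max([c for c in cs if cv2.pointPolygonTest(c,seeds[n]['r2'],False)>=-3 or cv2.contourArea(c)>2000],key=cv2.contourArea)
  w=ray(f,c[:,0],.005)[:,:2].astype(np.float32);print(cv2.contourArea(c),cv2.minAreaRect(w))
a=cv2.resize(F['top']['img'][175:275,265:390],None,fx=3.2,fy=3.2,interpolation=cv2.INTER_CUBIC)
b=cv2.resize(F['scene']['img'][195:320,220:350],None,fx=2.56,fy=2.56,interpolation=cv2.INTER_CUBIC)
cv2.imwrite('pics/c2.png',np.hstack([a,b]))
```

```text
scene r1 [258.2 226.8] [252 219  13  17 139] [ 0.617  -0.1542  0.006 ]
scene r2 [315.2 285.1] [309 279  14  15 138] [0.5807 0.044  0.006 ]
6281.5 ((0.598596453666687, -0.05600695312023163), (0.16912759840488434, 0.22927796840667725), 9.79367733001709)
top r1 [366.4 215.9] [360 210  15  13 124] [ 0.6126 -0.1573  0.006 ]
top r2 [286.9 232. ] [280 226  14  13 139] [0.5776 0.0421 0.006 ]
5550.0 ((0.5950940251350403, -0.05743558704853058), (0.1678086817264557, 0.22624655067920685), 9.821222305297852)
```

View pics/c2.png

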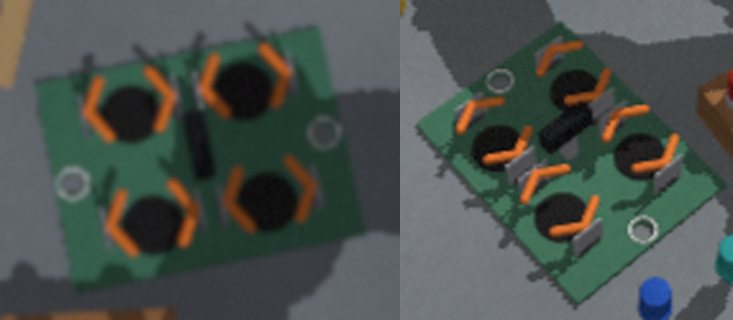

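```bash
cat >> h.py <<'E'
def goal(x,y,z,ya):
    """tool-frame twist (deg) and offset (cm, in goal axes) to TCP x,y,z with tool y along world angle ya (deg), pointing down"""
    s=state();Rc=R.from_rotvec(s['tool_rot']);a=np.radians(ya)
    Y=np.array([np.cos(a),np.sin(a),0]);Z=np.array([0,0,-1.]);G=R.from_matrix(np.c_[np.cross(Y,Z),Y,Z])
    print('twist',np.degrees((Rc.inv()*G).as_rotvec()).round(2),'offset',(G.inv().apply(np.array([x,y,z])-s['tool_pos'])*100).round(2))
    print('tcp',s['tool_pos'].round(4),'t',s['t'],'open',round(s['opening'],4),'F',s['wrist_force'].round(1))
E
python3 -c "
from h import *
goal(.597,-.0565,.13,-80.1)"
```

```text
twist [-0.04  0.    4.87] offset [ 52.54 -46.43  10.1 ]
tcp [ 0.1593 -0.6042  0.231 ] t 0.3 open 0.0857 F [ 0.4  0.5 -0.3]
```

Request:
drive_tool(
  offset=[
    [0,0,0],
    [3.3,-2.9,0],
    [3.3,-2.9,0],
    [3.3,-2.9,0],
    [3.3,-2.9,0],
    [3.3,-2.9,0],
    [3.3,-2.9,0],
    [3.3,-2.9,0],
    [3.3,-2.9,0],
    [3.3,-2.9,0],
    [3.3,-2.9,0],
    [3.3,-2.9,0],
  ],
  twist=[
    [0,0,4.9],
    [0,0,0],
    [0,0,0],
    [0,0,0],
    [0,0,0],
    [0,0,0],
    [0,0,0],
    [0,0,0],
    [0,0,0],
    [0,0,0],
    [0,0,0],
    [0,0,0],
  ],
  jaw=[0,0,0,0,0,0,0,0,0,0,0,0],
  squeeze=80,
)

```text
t: 1.5
tool_pos: [0.4631, -0.2264, 0.2315]
tool_rot: [3.13, 0.27, 0.0]
wrist_force: [0.6, -0.8, 0.4]
opening: 0.0852
gripper_force: 0.0
```

Request:
drive_tool(
  offset=[
    [3.3,-2.9,0],
    [3.3,-2.9,0],
    [3.3,-2.9,2],
    [3.3,-2.9,3],
    [3,-2.9,3],
    [0,0,2],
    [0,0,0],
    [0,0,0],
  ],
  twist=[
    [0,0,0],
    [0,0,0],
    [0,0,0],
    [0,0,0],
    [0,0,0],
    [0,0,0],
    [0,0,0],
    [0,0,0],
  ],
  jaw=[0,0,0,0,0,0,0,0],
)

```text
t: 2.3
tool_pos: [0.5944, -0.061, 0.1341]
tool_rot: [3.13, 0.269, -0.001]
wrist_force: [-0.5, -0.6, 1.1]
opening: 0.0849
gripper_force: 0.0
```

```bash
python3 -c "
from h import *
goal(.597,-.0565,.033,-80.1)"
```

```text
twist [ 0.03  0.06 -0.08] offset [ 0.33 -0.4  10.11]
tcp [ 0.5944 -0.061   0.1341] t 2.3 open 0.0849 F [-0.5 -0.6  1.1]
```

Request:
drive_tool(
  offset=[
    [0.3,-0.4,3],
    [0,0,3],
    [0,0,2],
    [0,0,1.5],
    [0,0,0.6],
    [0,0,0],
    [0,0,0],
    [0,0,0],
    [0,0,0],
    [0,0,0],
  ],
  twist=[
    [0,0,0],
    [0,0,0],
    [0,0,0],
    [0,0,0],
    [0,0,0],
    [0,0,0],
    [0,0,0],
    [0,0,0],
    [0,0,0],
    [0,0,0],
  ],
  jaw=[0,0,0,0,0,0,255,255,255,255],
)

```text
t: 3.3
tool_pos: [0.5973, -0.0558, 0.0335]
tool_rot: [3.13, 0.27, 0.001]
wrist_force: [-0.4, -0.4, -0.4]
opening: 0.0282
gripper_force: 0.0
```

Request:
drive_tool(
  offset=[
    [0,0,0],
    [0,0,0],
    [0,0,0],
    [0,0,-0.5],
    [0,0,-1],
    [0,0,-2],
    [0,0,-3],
    [0,0,-4],
    [0,0,-4],
    [0,0,-2.5],
    [0,0,0],
    [0,0,0],
  ],
  twist=[
    [0,0,0],
    [0,0,0],
    [0,0,0],
    [0,0,0],
    [0,0,0],
    [0,0,0],
    [0,0,0],
    [0,0,0],
    [0,0,0],
    [0,0,0],
    [0,0,0],
    [0,0,0],
  ],
  jaw=[255,255,255,255,255,255,255,255,255,255,255,255],
)

```text
t: 4.5
tool_pos: [0.5961, -0.0558, 0.202]
tool_rot: [-3.13, -0.27, 0.002]
wrist_force: [-0.8, -0.6, -9.8]
opening: 0.015
gripper_force: 78.9
```

```bash
python3 -c "
from h import *
goal(.539,.302,.2,-88.7);print(state()['gripper_force'])"
```

```text
twist [-0.    0.08  8.58] offset [ -4.89 -35.9    0.2 ]
tcp [ 0.5961 -0.0558  0.202 ] t 4.5 open 0.015 F [-0.8 -0.6 -9.8]
78.86294603347778
```

Request:
drive_tool(
  offset=[
    [0,0,0],
    [0,0,0],
    [-0.4,-3.6,0],
    [-0.5,-3.6,0],
    [-0.5,-3.6,0],
    [-0.5,-3.6,0],
    [-0.5,-3.6,0],
    [-0.5,-3.6,0],
    [-0.5,-3.6,0],
    [-0.5,-3.6,0],
    [-0.5,-3.6,0],
    [-0.5,-3.5,0],
  ],
  twist=[
    [0,0,4.3],
    [0,0,4.3],
    [0,0,0],
    [0,0,0],
    [0,0,0],
    [0,0,0],
    [0,0,0],
    [0,0,0],
    [0,0,0],
    [0,0,0],
    [0,0,0],
    [0,0,0],
  ],
  jaw=[255,255,255,255,255,255,255,255,255,255,255,255],
)

```text
t: 5.7
tool_pos: [0.5382, 0.3027, 0.1997]
tool_rot: [3.139, 0.035, -0.007]
wrist_force: [0.7, 0.8, -8.0]
opening: 0.0147
gripper_force: 79.1
```

Request:
drive_tool(
  offset=[
    [0,0,1],
    [0,0,1],
    [0,0,1],
    [0,0,0],
    [0,0,0],
    [0,0,0],
  ],
  twist=[
    [0,0,0],
    [0,0,0],
    [0,0,0],
    [0,0,0],
    [0,0,0],
    [0,0,0],
  ],
  jaw=[255,255,255,255,255,255],
)

```text
t: 6.3
tool_pos: [0.5406, 0.3016, 0.1733]
tool_rot: [-3.141, -0.033, -0.001]
wrist_force: [0.1, 0.2, -8.1]
opening: 0.0148
gripper_force: 79.3
```

Run:
```python
from m import *
goal(.539,.302,.133,-88.7)
F={n:grab_frame(n) for n in('scene','top')}
for n in F: cv2.imwrite(f'pics/{n}1.png',F[n]['img'])
z=state()['tool_pos'][2]-.033+.006
a=F['scene']['img'][230:480,290:540];b=F['top']['img'][150:330,90:270]
im=np.hstack([cv2.resize(a,(400,400)),cv2.resize(b,(400,400))]);cv2.imwrite('pics/c3.png',im)
for n in F:
    print(n,proj(F[n],[[.5417,.2045,z],[.5372,.4045,z],[.5417,.2045,.1],[.5372,.4045,.1]]).round(1).tolist())
```

```text
twist [-0.02 -0.04 -0.1 ] offset [-0.15 -0.04  4.03]
tcp [0.5406 0.3016 0.1733] t 6.3 open 0.0148 F [ 0.1  0.2 -8.1]
scene [[379.9, 311.5], [452.6, 407.9], [376.9, 320.5], [445.7, 413.0]]
top [[209.7, 237.9], [122.7, 242.6], [214.1, 241.6], [130.4, 246.0]]
```

View pics/c3.png

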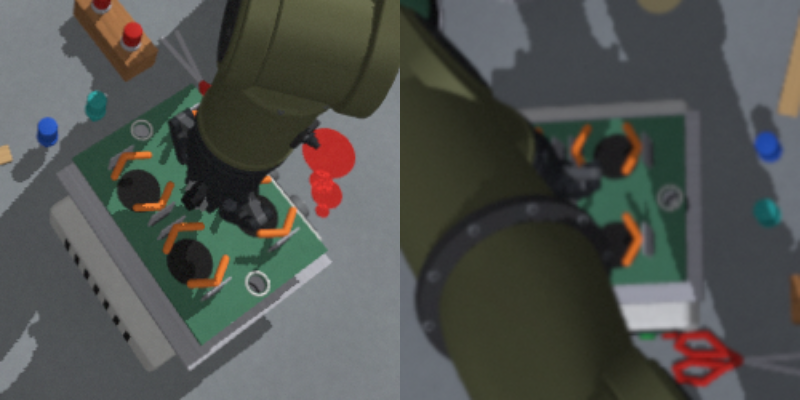

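The rack hovers over the platform. Its rings are at about scene (378,311) and (451,407), slightly off the target, so I measure them before lowering.

Run:
```python
from m import *
f=grab_frame('scene');H,S,V=cols(f);z=state()['tool_pos'][2]-.0335+.006
g=(H>60)&(H<95)&(S>80)
W=[]
for c in((378,311),(451,407)):
    b=blob(f,~g&(V>40),c,8);W.append(ray(f,b[0],z)[0]);print(b[0].round(1),b[1],W[-1].round(4))
T=np.array([[.5425,.2046],[.5383,.4048]]);W=np.array(W)[:,:2]
print('centre err',(T.mean(0)-W.mean(0)).round(4),'ang',[np.degrees(np.arctan2(*(q[1]-q[0])[::-1])).round(2) for q in(T,W)])
f=grab_frame('top');H,S,V=cols(f);g=(H>60)&(H<95)&(S>80)
b=blob(f,~g&(V>40),(210,238.),8);print(b,ray(f,b[0],z)[0].round(4),'target .5408 .2044')
```

```text
[378.3 311. ] [371 304  16  15 173] [0.5434 0.202  0.146 ]
[451. 407.] [443 399  17  17 193] [0.5385 0.4019 0.146 ]
centre err [-0.0006  0.0027] ang [np.float64(91.2), np.float64(91.42)]
(array([211.07801418, 238.5177305 ]), array([205, 232,  14,  14, 141], dtype=int32)) [0.5402 0.2015 0.146 ] target .5408 .2044
```

Request:
drive_tool(
  offset=[
    [0,-0.3,1],
    [0,0,1],
    [0,0,0.8],
    [0,0,0.4],
    [0,0,0.3],
    [0,0,0.2],
    [0,0,0],
    [0,0,0],
    [0,0,0],
  ],
  twist=[
    [0,0,0],
    [0,0,0],
    [0,0,0],
    [0,0,0],
    [0,0,0],
    [0,0,0],
    [0,0,0],
    [0,0,0],
    [0,0,0],
  ],
  jaw=[255,255,255,255,255,255,255,255,255],
)

```text
t: 7.4
tool_pos: [0.5401, 0.3052, 0.1363]
tool_rot: [-3.141, -0.035, -0.001]
wrist_force: [-0.6, -0.2, -9.1]
opening: 0.0147
gripper_force: 79.4
```

```bash
cat >> m.py <<'E'
def racksee(z,names=('scene','top')):
    T={'scene':np.array([[.5425,.2046],[.5383,.4048]]),'top':np.array([[.5408,.2044],[.5361,.4043]])}
    for n in names:
        f=grab_frame(n);H,S,V=cols(f);g=(H>60)&(H<95)&(S>80)
        for t in T[n]:
            c=proj(f,[[*t,z]])[0]
            for _ in range(2):
                b=blob(f,~g&(V>40),c,9)
                if b is None: break
                c=b[0]
            if b is not None: print(n,c.round(1),b[1][2:],'err to target mm',((t-ray(f,c,z)[0][:2])*1000).round(1))
E
python3 - <<'E'
from m import *
goal(.539,.302,.1335,-88.7)
racksee(state()['tool_pos'][2]-.0335+.006)
E
```

```text
twist [-0.02 -0.03 -0.03] offset [-0.12  0.32  0.28]
tcp [0.5401 0.3052 0.1363] t 7.4 open 0.0147 F [-0.6 -0.2 -9.1]
scene [376.7 318.9] [ 16  17 178] err to target mm [-0.4  0.9]
scene [446.5 412.7] [ 16  16 201] err to target mm [-0.3 -0. ]
top [215.  241.7] [ 16  14 164] err to target mm [1.1 3.7]
top [129.3 247.6] [ 19  18 231] err to target mm [4.3 0.8]
```

Request:
drive_tool(
  offset=[
    [0,0,0.2],
    [0,0,0.1],
    [0,0,0],
    [0,0,0],
    [0,0,0],
  ],
  twist=[
    [0,0,0],
    [0,0,0],
    [0,0,0],
    [0,0,0],
    [0,0,0],
  ],
  jaw=[255,255,255,255,255],
)

```text
t: 8.0
tool_pos: [0.5401, 0.3052, 0.1336]
tool_rot: [-3.141, -0.035, -0.001]
wrist_force: [-2.4, -1.3, 2.3]
opening: 0.0145
gripper_force: 80.7
```

Run:
```python
from m import *
goal(.539,.302,.1335,-88.7)
racksee(.106)
```

```text
twist [-0.02 -0.04 -0.03] offset [-0.12  0.32  0.01]
tcp [0.5401 0.3052 0.1336] t 8.0 open 0.0145 F [-2.4 -1.3  2.3]
scene [376.7 319.7] [ 16  17 170] err to target mm [-0.6  0.2]
scene [446.3 412.9] [ 16  16 200] err to target mm [ 0.1 -0.2]
top [215.6 241.9] [ 17  15 177] err to target mm [1.1 4.7]
top [129.3 247.6] [ 19  18 232] err to target mm [ 3.7 -0.4]
```

Request:
drive_tool(
  offset=[
    [0,0,0],
    [0,0,0],
    [0,0,0],
    [0,0,0],
    [0,0,-2],
    [0,0,-4],
    [0,0,-4],
    [0,4.5,0],
    [0,4.5,0],
    [0,4.5,0],
    [0,4.5,0],
    [0,4.5,0],
  ],
  twist=[
    [0,0,0],
    [0,0,0],
    [0,0,0],
    [0,0,0],
    [0,0,0],
    [0,0,0],
    [0,0,0],
    [0,0,0],
    [0,0,0],
    [0,0,0],
    [0,0,0],
    [0,0,0],
  ],
  jaw=[120,60,0,0,0,0,0,0,0,0,0,0],
)

```text
t: 9.3
tool_pos: [0.5449, 0.0784, 0.2331]
tool_rot: [-3.141, -0.035, -0.001]
wrist_force: [1.1, -0.8, -0.2]
opening: 0.0851
gripper_force: 0.0
```

Run:
```python
from m import *
racksee(.106)
F={n:grab_frame(n) for n in('scene','top')}
a=F['scene']['img'][230:480,290:540];b=F['top']['img'][150:330,90:270]
im=np.hstack([cv2.resize(a,(400,400)),cv2.resize(b,(400,400))]);cv2.imwrite('pics/c4.png',im)
goal(.4500,.0636,.14,-88.7)
```

```text
scene [376.7 319.5] [ 16  16 166] err to target mm [-0.3  0.5]
scene [446.3 413.1] [ 16  17 208] err to target mm [-0.1 -0.3]
top [215.9 241.1] [ 17  18 208] err to target mm [-0.7  5.2]
top [127.1 246. ] [ 17  16 181] err to target mm [-0.3 -5.7]
twist [-0.01 -0.02 -0.2 ] offset [-9.55  1.32  9.3 ]
tcp [0.5452 0.0789 0.233 ] t 9.5 open 0.0855 F [0.4 2.2 0.4]
```

View pics/c4.png

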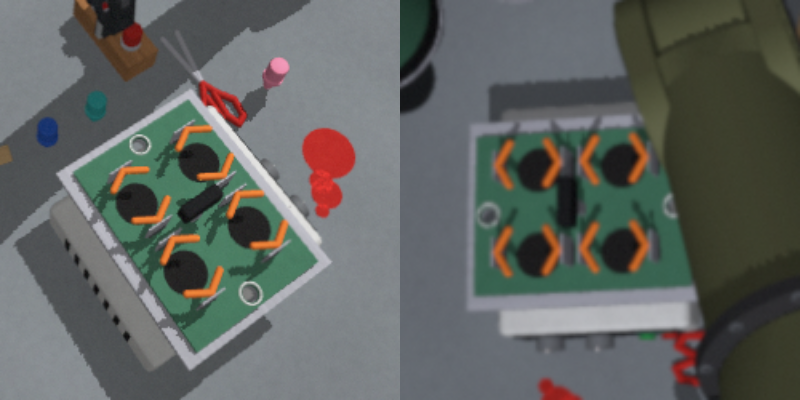

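The rack sits flat on the platform with its rings over the holes. Next I fetch the first pin, with the jaws only partly open to clear its neighbour.

Request:
drive_tool(
  offset=[
    [-3,0.5,0],
    [-3,0.5,0],
    [-2.5,0.4,2],
    [-1.2,0,3],
    [0,0,3],
    [0,0,1.3],
    [0,0,0],
    [0,0,0],
  ],
  twist=[
    [0,0,0],
    [0,0,0],
    [0,0,0],
    [0,0,0],
    [0,0,0],
    [0,0,0],
    [0,0,0],
    [0,0,0],
  ],
  jaw=[105,105,105,105,105,105,105,105],
  squeeze=50,
)

```text
t: 10.3
tool_pos: [0.4486, 0.0655, 0.1403]
tool_rot: [-3.141, -0.038, -0.0]
wrist_force: [-0.1, -0.1, 0.1]
opening: 0.0502
gripper_force: 0.0
```

Run:
```python
from m import *
goal(.4489,.0636,.054,-90)
```

```text
twist [-0.04 -0.01  1.4 ] offset [0.03 0.19 8.63]
tcp [0.4486 0.0655 0.1403] t 10.3 open 0.0502 F [-0.1 -0.1  0.1]
```

Request:
drive_tool(
  offset=[
    [0,0.2,2.5],
    [0,0,2.5],
    [0,0,2],
    [0,0,1.2],
    [0,0,0.4],
    [0,0,0],
    [0,0,0],
    [0,0,0],
    [0,0,0],
    [0,0,0],
  ],
  twist=[
    [0,0,0],
    [0,0,0],
    [0,0,0],
    [0,0,0],
    [0,0,0],
    [0,0,0],
    [0,0,0],
    [0,0,0],
    [0,0,0],
    [0,0,0],
  ],
  jaw=[105,105,105,105,105,105,255,255,255,255],
)

```text
t: 11.3
tool_pos: [0.4491, 0.0622, 0.055]
tool_rot: [-3.141, -0.035, -0.003]
wrist_force: [-0.2, -0.0, 5.9]
opening: 0.0245
gripper_force: 48.7
```

Request:
drive_tool(
  offset=[
    [0,0,0],
    [0,0,0],
    [0,0,-1],
    [0,0,-2],
    [0,0,-3],
    [0,0,-4],
    [0,0,-4],
    [0,0,0],
    [0,0,0],
  ],
  twist=[
    [0,0,0],
    [0,0,0],
    [0,0,0],
    [0,0,0],
    [0,0,0],
    [0,0,0],
    [0,0,0],
    [0,0,0],
    [0,0,0],
  ],
  jaw=[255,255,255,255,255,255,255,255,255],
)

```text
t: 12.2
tool_pos: [0.4486, 0.0619, 0.1953]
tool_rot: [-3.141, -0.034, -0.004]
wrist_force: [-0.2, -1.1, -2.4]
opening: 0.0244
gripper_force: 49.1
```

Run:
```python
from m import *
print(state()['gripper_force'])
goal(.5417,.2045,.17,-88.7)
```

```text
49.1388076543808
twist [ 0.   -0.16 -0.06] offset [  9.63 -14.05   2.53]
tcp [0.4486 0.0619 0.1953] t 12.2 open 0.0244 F [-0.2 -1.1 -2.4]
```

Request:
drive_tool(
  offset=[
    [2.4,-3.5,0],
    [2.4,-3.5,0],
    [2.4,-3.5,0],
    [2.4,-3.5,0],
    [0,0,1.5],
    [0,0,1.5],
    [0,0,0],
    [0,0,0],
    [0,0,0],
  ],
  twist=[
    [0,0,0],
    [0,0,0],
    [0,0,0],
    [0,0,0],
    [0,0,0],
    [0,0,0],
    [0,0,0],
    [0,0,0],
    [0,0,0],
  ],
  jaw=[255,255,255,255,255,255,255,255,255],
)

```text
t: 13.1
tool_pos: [0.5413, 0.2039, 0.1643]
tool_rot: [-3.141, -0.034, -0.0]
wrist_force: [-0.4, 0.5, -1.2]
opening: 0.0243
gripper_force: 49.4
```

Run:
```python
from m import *
goal(.5417,.2045,.115,-88.7)
F={n:grab_frame(n) for n in('scene','top')}
p=state()['tool_pos']
for n in F: print(n,proj(F[n],[[p[0],p[1],p[2]-.041],[p[0],p[1],p[2]-.009],[.542,.2045,.106]]).round(1).tolist())
a=F['scene']['img'][280:350,340:410];b=F['top']['img'][200:270,180:250]
im=np.hstack([cv2.resize(a,(400,400),interpolation=2),cv2.resize(b,(400,400),interpolation=2)]);cv2.imwrite('pics/c5.png',im)
```

```text
twist [-0.01 -0.01 -0.05] offset [ 0.04 -0.06  4.93]
tcp [0.5413 0.2039 0.1643] t 13.1 open 0.0243 F [-0.4  0.5 -1.2]
scene [[378.3, 315.8], [380.5, 309.4], [377.2, 319.5]]
top [[212.1, 239.8], [209.0, 237.2], [213.6, 241.0]]
```

View pics/c5.png

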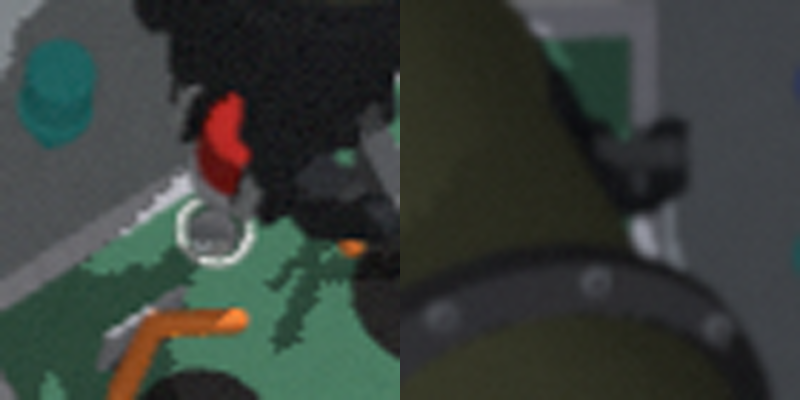

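The scene crop shows the pin's shank over the white ring at (216,229) in the crop. I go down.

Request:
drive_tool(
  offset=[
    [0,-0.1,1],
    [0,0,1],
    [0,0,0.5],
    [0,0,0.5],
    [0,0,0],
    [0,0,0],
  ],
  twist=[
    [0,0,0],
    [0,0,0],
    [0,0,0],
    [0,0,0],
    [0,0,0],
    [0,0,0],
  ],
  jaw=[255,255,255,255,255,255],
)

```text
t: 13.8
tool_pos: [0.5412, 0.2051, 0.1339]
tool_rot: [3.141, 0.035, -0.0]
wrist_force: [-1.1, 0.3, -1.2]
opening: 0.0247
gripper_force: 49.4
```

Run:
```python
from m import *
goal(.5417,.2045,.115,-88.7)
```

```text
twist [-0.    0.01 -0.03] offset [0.05 0.06 1.89]
tcp [0.5412 0.2051 0.1339] t 13.8 open 0.0247 F [-1.1  0.3 -1.2]
```

Request:
drive_tool(
  offset=[
    [0,0,0.4],
    [0,0,0.4],
    [0,0,0.4],
    [0,0,0.3],
    [0,0,0.2],
    [0,0,0.2],
    [0,0,0],
    [0,0,0],
  ],
  twist=[
    [0,0,0],
    [0,0,0],
    [0,0,0],
    [0,0,0],
    [0,0,0],
    [0,0,0],
    [0,0,0],
    [0,0,0],
  ],
  jaw=[255,255,255,255,255,255,255,255],
)

```text
t: 14.6
tool_pos: [0.5417, 0.205, 0.1161]
tool_rot: [-3.141, -0.034, -0.003]
wrist_force: [0.2, -2.5, 10.1]
opening: 0.0246
gripper_force: 50.5
```

Request:
drive_tool(
  offset=[
    [0,0,0],
    [0,0,0],
    [0,0,0],
    [0,0,-3],
    [0,0,-4],
    [-2,3,-2],
    [-2.4,4,0],
    [-2.4,4.2,0],
    [-2.4,4.2,0],
    [0,3,0],
    [0,3,0],
    [0,0,0],
  ],
  twist=[
    [0,0,0],
    [0,0,0],
    [0,0,0],
    [0,0,0],
    [0,0,0],
    [0,0,0],
    [0,0,0],
    [0,0,0],
    [0,0,0],
    [0,0,0],
    [0,0,0],
    [0,0,0],
  ],
  jaw=[105,105,105,105,105,105,105,105,105,105,105,105],
)

```text
t: 15.8
tool_pos: [0.4534, -0.0152, 0.2047]
tool_rot: [3.14, 0.025, -0.001]
wrist_force: [-0.3, 1.0, 0.1]
opening: 0.0502
gripper_force: 0.0
```

Run:
```python
from m import *
F={n:grab_frame(n) for n in('scene','top')}
for n in F:
    f=F[n];H,S,V=cols(f);red=((H<8)|(H>172))&(S>140)&(V>60)
    for P in([.5417,.205,.128],[.4505,-.007,.067]):
        b=blob(f,red,proj(f,[P])[0],13)
        if b is not None: print(n,b[0].round(1),b[1][2:],ray(f,b[0],P[2])[0].round(4))
a=F['scene']['img'][200:440,300:500];im=cv2.resize(a,(500,600),interpolation=2);cv2.imwrite('pics/c6.png',im)
goal(.4505,-.007,.14,-90)
```

```text
scene [378.7 315.4] [ 15  16 185] [0.5419 0.2048 0.128 ]
scene [353.4 227.6] [ 12  16 143] [ 0.4513 -0.0068  0.067 ]
top [211.  239.6] [ 13  12 113] [0.5412 0.2056 0.128 ]
twist [-0.02  0.02  1.18] offset [-0.32 -0.41  6.48]
tcp [ 0.4537 -0.0111  0.2048] t 15.9 open 0.0505 F [-0.5 -0.2  0.2]
```

View pics/c6.png

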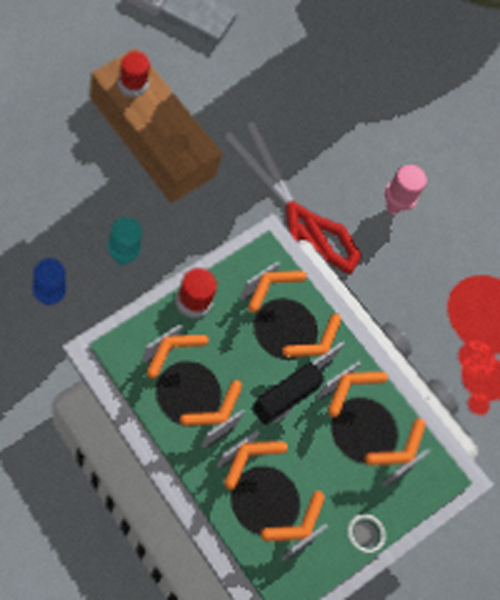

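The first pin is home in the near hole, with its knob at about (198,290) in the crop. The second pin comes next.

Request:
drive_tool(
  offset=[
    [-0.3,-0.4,4],
    [0,0,4],
    [0,0,3],
    [0,0,2.5],
    [0,0,1],
    [0,0,0.5],
    [0,0,0],
    [0,0,0],
  ],
  twist=[
    [0,0,0],
    [0,0,0],
    [0,0,0],
    [0,0,0],
    [0,0,0],
    [0,0,0],
    [0,0,0],
    [0,0,0],
  ],
  jaw=[105,105,105,105,105,105,105,105],
)

```text
t: 16.7
tool_pos: [0.4516, -0.0066, 0.0558]
tool_rot: [-3.141, -0.035, -0.003]
wrist_force: [-0.0, 0.3, 0.2]
opening: 0.05
gripper_force: 0.0
```

Request:
drive_tool(
  offset=[
    [0,0,0],
    [0,0,0],
    [0,0,0],
    [0,0,0],
    [0,0,0],
    [0,0,0],
    [0,0,-1],
    [0,0,-3],
    [0,0,-4],
    [0,0,-4],
    [0,0,-3],
    [0,0,0],
  ],
  twist=[
    [0,0,0],
    [0,0,0],
    [0,0,0],
    [0,0,0],
    [0,0,0],
    [0,0,0],
    [0,0,0],
    [0,0,0],
    [0,0,0],
    [0,0,0],
    [0,0,0],
    [0,0,0],
  ],
  jaw=[255,255,255,255,255,255,255,255,255,255,255,255],
)

```text
t: 17.9
tool_pos: [0.4529, -0.0068, 0.2095]
tool_rot: [3.141, 0.034, 0.013]
wrist_force: [0.0, 0.9, -0.7]
opening: 0.0245
gripper_force: 49.2
```

Run:
```python
from m import *
print(state()['gripper_force'])
goal(.5374,.4045,.2,-88.7)
```

```text
49.16398286819458
twist [ 0.03 -0.46 -0.05] offset [  9.39 -40.92   0.95]
tcp [ 0.4529 -0.0068  0.2095] t 17.9 open 0.0245 F [ 0.   0.9 -0.7]
```

Request:
drive_tool(
  offset=[
    [0,0,-3],
    [0.9,-4.1,0],
    [0.9,-4.1,0],
    [0.9,-4.1,0],
    [1,-4.1,0],
    [0.9,-4.1,0],
    [1,-4.1,0],
    [0.9,-4.1,0],
    [1,-4.1,0],
    [0.9,-4.1,0],
    [1,-4,0],
    [0,0,0],
  ],
  twist=[
    [0,0,0],
    [0,0,0],
    [0,0,0],
    [0,0,0],
    [0,0,0],
    [0,0,0],
    [0,0,0],
    [0,0,0],
    [0,0,0],
    [0,0,0],
    [0,0,0],
    [0,0,0],
  ],
  jaw=[255,255,255,255,255,255,255,255,255,255,255,255],
)

```text
t: 19.1
tool_pos: [0.5335, 0.4103, 0.2333]
tool_rot: [-3.138, -0.045, 0.005]
wrist_force: [0.3, 0.2, -0.7]
opening: 0.0245
gripper_force: 49.5
```

Run:
```python
from m import *
goal(.5374,.4045,.1365,-88.7)
racksee(.106,['scene'])
```

```text
twist [-0.19  0.18  0.34] offset [0.37 0.59 9.68]
tcp [0.5335 0.4103 0.2333] t 19.1 open 0.0245 F [ 0.3  0.2 -0.7]
scene [377.3 318.5] [ 17  18 229] err to target mm [1.9 1.5]
scene [446.2 413. ] [ 16  17 204] err to target mm [-0.1 -0.3]
```

Request:
drive_tool(
  offset=[
    [0.4,0.6,3],
    [0,0,3],
    [0,0,1],
    [0,0,0],
    [0,0,0],
    [0,0,0],
  ],
  twist=[
    [0,0,0],
    [0,0,0],
    [0,0,0],
    [0,0,0],
    [0,0,0],
    [0,0,0],
  ],
  jaw=[255,255,255,255,255,255],
)

```text
t: 19.75
tool_pos: [0.5405, 0.3987, 0.1668]
tool_rot: [-3.14, -0.035, -0.003]
wrist_force: [-0.8, 0.5, -0.2]
opening: 0.0247
gripper_force: 49.5
```

Run:
```python
from m import *
goal(.5374,.4047,.117,-88.7)
F={n:grab_frame(n) for n in('scene','top')}
p=state()['tool_pos']
for n in F: print(n,proj(F[n],[[p[0],p[1],p[2]-.043],[p[0],p[1],p[2]-.011],[.5378,.4047,.106]]).round(1).tolist())
a=F['scene']['img'][375:445,410:480];b=F['top']['img'][210:280,95:165]
im=np.hstack([cv2.resize(a,(400,400),interpolation=2),cv2.resize(b,(400,400),interpolation=2)]);cv2.imwrite('pics/c7.png',im)
```

```text
twist [-0.1  -0.12 -0.04] offset [-0.29 -0.61  4.98]
tcp [0.5405 0.3987 0.1668] t 19.75 open 0.0247 F [-0.8  0.5 -0.2]
scene [[445.4, 408.4], [450.2, 404.7], [446.4, 412.7]]
top [[129.1, 242.9], [123.8, 240.4], [129.4, 245.3]]
```

View pics/c7.png

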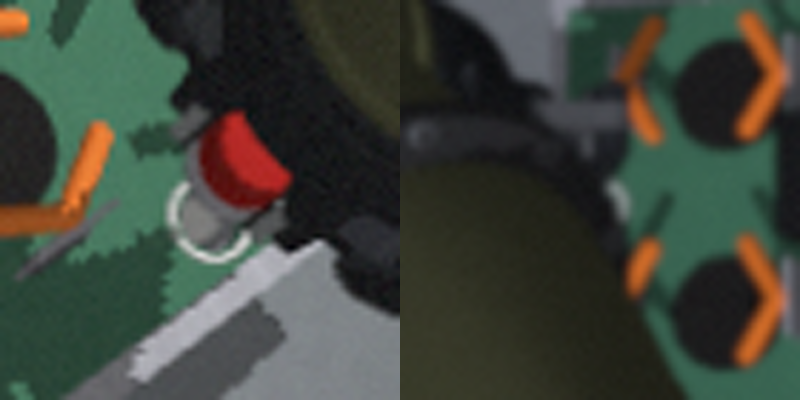

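The pin hovers a few millimetres off the ring (crop (210,220)). I shift it by (-0.3, -0.6) cm and go down.

Request:
drive_tool(
  offset=[
    [-0.3,-0.6,0],
    [0,0,0],
    [0,0,0.8],
    [0,0,0.8],
    [0,0,0.6],
    [0,0,0.5],
    [0,0,0],
    [0,0,0],
  ],
  twist=[
    [0,0,0],
    [0,0,0],
    [0,0,0],
    [0,0,0],
    [0,0,0],
    [0,0,0],
    [0,0,0],
    [0,0,0],
  ],
  jaw=[255,255,255,255,255,255,255,255],
)

```text
t: 20.65
tool_pos: [0.5369, 0.404, 0.1378]
tool_rot: [3.141, 0.035, -0.0]
wrist_force: [1.3, 0.6, -1.0]
opening: 0.0243
gripper_force: 49.2
```

Request:
drive_tool(
  offset=[
    [0,-0.1,0.4],
    [0,0,0.4],
    [0,0,0.4],
    [0,0,0.4],
    [0,0,0.3],
    [0,0,0.2],
    [0,0,0.1],
    [0,0,0],
    [0,0,0],
  ],
  twist=[
    [0,0,0],
    [0,0,0],
    [0,0,0],
    [0,0,0],
    [0,0,0],
    [0,0,0],
    [0,0,0],
    [0,0,0],
    [0,0,0],
  ],
  jaw=[255,255,255,255,255,255,255,255,255],
)

```text
t: 21.55
tool_pos: [0.5377, 0.4048, 0.1171]
tool_rot: [-3.141, -0.034, -0.003]
wrist_force: [3.4, -2.4, 7.1]
opening: 0.0241
gripper_force: 50.2
```

Both pins are home by height and force. I release, retreat toward the jars, then look.

Request:
drive_tool(
  offset=[
    [0,0,0],
    [0,0,0],
    [0,0,0],
    [0,0,-3],
    [0,0,-4],
    [0,0,-4.5],
    [-0.4,4.5,0],
    [-0.4,4.5,0],
    [-0.4,4.5,0],
    [-0.4,4.5,0],
    [-0.4,4.5,0],
    [-0.4,4.5,0],
  ],
  twist=[
    [0,0,0],
    [0,0,0],
    [0,0,0],
    [0,0,0],
    [0,0,0],
    [0,0,0],
    [0,0,0],
    [0,0,0],
    [0,0,0],
    [0,0,0],
    [0,0,0],
    [0,0,0],
  ],
  jaw=[105,105,105,105,105,105,105,105,105,105,105,105],
)

```text
t: 22.75
tool_pos: [0.5178, 0.1332, 0.2307]
tool_rot: [-3.141, -0.036, 0.001]
wrist_force: [0.3, -0.8, 0.3]
opening: 0.0505
gripper_force: 0.0
```

Request:
drive_tool(
  offset=[
    [-0.4,4.5,0],
    [-0.4,4.5,0],
    [-0.4,4.5,0],
    [-0.4,4.5,0],
    [0,4.5,0],
    [0,0,0],
    [0,0,0],
  ],
  twist=[
    [0,0,0],
    [0,0,0],
    [0,0,0],
    [0,0,0],
    [0,0,0],
    [0,0,0],
    [0,0,0],
  ],
  jaw=[60,60,60,60,60,60,60],
)

```text
t: 23.45
tool_pos: [0.5073, -0.0914, 0.2306]
tool_rot: [-3.141, -0.031, 0.001]
wrist_force: [-0.2, 0.1, 1.1]
opening: 0.0649
gripper_force: 0.0
```

```bash
cat >> m.py <<'E'
def jars(F):
    for n,f in F.items():
        H,S,V=cols(f)
        M=dict(red=((H<8)|(H>172))&(S>140)&(V>60),brown=((H<20)|(H>170))&(S>90)&(V<110),yellow=(H>18)&(H<32)&(S>140),blue=(H>105)&(H<130)&(S>130))
        for k,P in JP.items():
            c=proj(f,[[*P,.0625]])[0];b=blob(f,M[k],c,14)
            if b is not None:
                b=blob(f,M[k],b[0],13) or b
                print(n,k,b[1][2:],ray(f,b[0],.0625)[0][:2].round(4))
JP=dict(red=(.544,-.275),brown=(.547,-.374),yellow=(.447,-.3295),blue=(.4435,-.4255))
def pins(F):
    for n,f in F.items():
        H,S,V=cols(f);red=((H<8)|(H>172))&(S>140)&(V>60)
        for P in([.5417,.205,.128],[.5377,.4048,.128]):
            b=blob(f,red,proj(f,[P])[0],13)
            if b is not None: print(n,'pin',b[1][2:],ray(f,b[0],P[2])[0].round(4))
E
python3 - <<'E'
from m import *
F={n:grab_frame(n) for n in('scene','top')}
pins(F);jars(F)
goal(.544,-.275,.14,-88.7)
cv2.imwrite('pics/scene8.png',F['scene']['img'])
E
```

```text
scene pin [ 15  16 185] [0.5419 0.2048 0.128 ]
scene pin [ 18  18 237] [0.5368 0.4046 0.128 ]
top pin [ 13  12 113] [0.5412 0.2056 0.128 ]
top pin [ 12  12 112] [0.5355 0.4051 0.128 ]
scene red [ 17  18 243] [ 0.5443 -0.275 ]
scene brown [ 16  17 215] [ 0.5479 -0.3735]
scene yellow [ 17  18 226] [ 0.4478 -0.3287]
scene blue [ 15  17 205] [ 0.4448 -0.4241]
top red [ 17  16 213] [ 0.5433 -0.2756]
top brown [ 16  16 200] [ 0.5459 -0.3742]
top yellow [ 17  16 223] [ 0.446 -0.33 ]
top blue [ 18  16 230] [ 0.4426 -0.4261]
twist [-0.06  0.02  0.07] offset [ 3.21 18.67  9.08]
tcp [ 0.5077 -0.0891  0.2308] t 23.55 open 0.0656 F [0.1 0.2 0.4]
```

View pics/scene8.png

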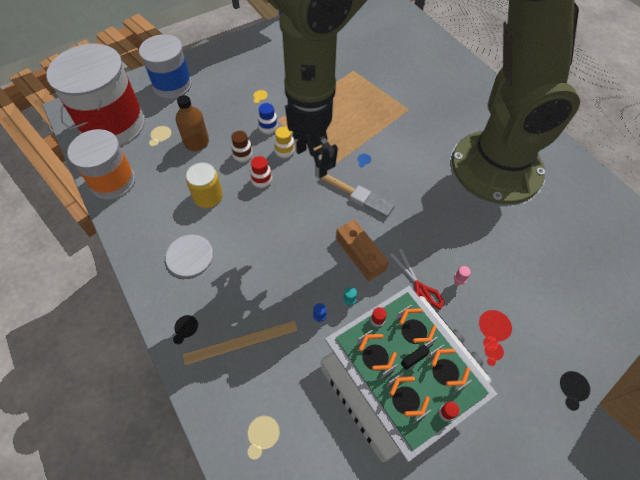

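Both pins sit home on the rack (scene (379,316) and (450,410)), and the jars are unmoved. I go to the red jar first.

Request:
drive_tool(
  offset=[
    [0.8,4.5,0],
    [0.8,4.5,0],
    [0.8,4.5,0],
    [0.9,4.5,2],
    [0.3,0.7,3],
    [0,0,3],
    [0,0,1],
    [0,0,0],
    [0,0,0],
  ],
  twist=[
    [0,0,0],
    [0,0,0],
    [0,0,0],
    [0,0,0],
    [0,0,0],
    [0,0,0],
    [0,0,0],
    [0,0,0],
    [0,0,0],
  ],
  jaw=[40,40,40,40,40,40,40,40,40],
  squeeze=60,
)

```text
t: 24.45
tool_pos: [0.549, -0.2757, 0.1422]
tool_rot: [3.141, 0.038, 0.003]
wrist_force: [1.1, 0.1, 0.3]
opening: 0.0724
gripper_force: 0.0
```

Run:
```python
from m import *
goal(.5438,-.2753,.045,-88.7)
```

```text
twist [ 0.01 -0.09  0.09] offset [-0.52 -0.05  9.72]
tcp [ 0.549  -0.2757  0.1422] t 24.45 open 0.0724 F [1.1 0.1 0.3]
```

Request:
drive_tool(
  offset=[
    [-0.5,0,2],
    [0,0,3],
    [0,0,3],
    [0,0,1.2],
    [0,0,0.5],
    [0,0,0],
    [0,0,0],
    [0,0,0],
    [0,0,0],
    [0,0,0],
    [0,0,0],
    [0,0,0],
  ],
  twist=[
    [0,0,0],
    [0,0,0],
    [0,0,0],
    [0,0,0],
    [0,0,0],
    [0,0,0],
    [0,0,0],
    [0,0,0],
    [0,0,0],
    [0,0,0],
    [0,0,0],
    [0,0,0],
  ],
  jaw=[40,40,40,40,40,40,40,255,255,255,255,255],
)

```text
t: 25.65
tool_pos: [0.5435, -0.2764, 0.0455]
tool_rot: [3.141, 0.035, 0.003]
wrist_force: [-2.0, 2.7, 9.1]
opening: 0.0388
gripper_force: 62.0
```

Request:
drive_tool(
  offset=[
    [0,0,-1],
    [0,0,-3],
    [0,0,-4],
    [0,0,-4],
    [0,0,-4.5],
    [0,0,-4.5],
    [0,0,0],
    [0,0,0],
  ],
  twist=[
    [0,0,0],
    [0,0,0],
    [0,0,0],
    [0,0,0],
    [0,0,0],
    [0,0,0],
    [0,0,0],
    [0,0,0],
  ],
  jaw=[255,255,255,255,255,255,255,255],
)

```text
t: 26.45
tool_pos: [0.5429, -0.2771, 0.2552]
tool_rot: [3.14, 0.034, 0.003]
wrist_force: [-0.5, -0.4, -2.9]
opening: 0.0387
gripper_force: 61.6
```

Run:
```python
from m import *
goal(.5838,.3508,.25,-88.85)
```

```text
twist [ 0.08 -0.11  0.11] offset [  5.35 -62.7    0.52]
tcp [ 0.5429 -0.2771  0.2552] t 26.45 open 0.0387 F [-0.5 -0.4 -2.9]
```

Request:
drive_tool(
  offset=[
    [0.4,-4.5,0],
    [0.4,-4.5,0],
    [0.4,-4.5,0],
    [0.4,-4.5,0],
    [0.4,-4.5,0],
    [0.4,-4.5,0],
    [0.4,-4.5,0],
    [0.4,-4.5,0],
    [0.4,-4.5,0],
    [0.4,-4.5,0],
    [0.4,-4.5,0],
    [0.4,-4.5,0],
  ],
  twist=[
    [0,0,0],
    [0,0,0],
    [0,0,0],
    [0,0,0],
    [0,0,0],
    [0,0,0],
    [0,0,0],
    [0,0,0],
    [0,0,0],
    [0,0,0],
    [0,0,0],
    [0,0,0],
  ],
  jaw=[255,255,255,255,255,255,255,255,255,255,255,255],
)

```text
t: 27.65
tool_pos: [0.578, 0.265, 0.2518]
tool_rot: [3.139, 0.035, -0.005]
wrist_force: [1.3, 0.1, -1.6]
opening: 0.0387
gripper_force: 61.8
```

Request:
drive_tool(
  offset=[
    [0.3,-4.4,0],
    [0.3,-4.3,0],
    [0,0,0],
    [0,0,0],
    [0,0,0],
  ],
  twist=[
    [0,0,0],
    [0,0,0],
    [0,0,0],
    [0,0,0],
    [0,0,0],
  ],
  jaw=[255,255,255,255,255],
)

```text
t: 28.15
tool_pos: [0.583, 0.3494, 0.2524]
tool_rot: [3.139, 0.033, -0.003]
wrist_force: [0.7, -0.7, -2.9]
opening: 0.0385
gripper_force: 63.9
```

Run:
```python
from m import *
goal(.5838,.3508,.1515,-88.85)
```

```text
twist [0.15 0.1  0.06] offset [ 0.09 -0.14 10.09]
tcp [0.583  0.3494 0.2524] t 28.15 open 0.0385 F [ 0.7 -0.7 -2.9]
```

Request:
drive_tool(
  offset=[
    [0.1,-0.1,2],
    [0,0,2],
    [0,0,1.5],
    [0,0,0],
    [0,0,0.5],
    [0,0,0.5],
    [0,0,0.5],
    [0,0,0.5],
    [0,0,0.5],
    [0,0,0],
  ],
  twist=[
    [0,0,0],
    [0,0,0],
    [0,0,0],
    [0,0,0],
    [0,0,0],
    [0,0,0],
    [0,0,0],
    [0,0,0],
    [0,0,0],
    [0,0,0],
  ],
  jaw=[255,255,255,255,255,255,255,255,255,255],
)

```text
t: 29.15
tool_pos: [0.584, 0.3516, 0.1736]
tool_rot: [3.141, 0.035, 0.0]
wrist_force: [0.4, -0.8, -4.0]
opening: 0.0391
gripper_force: 63.4
```

Run:
```python
from m import *
goal(.5838,.3508,.1515,-88.85)
```

```text
twist [ 0.05 -0.    0.11] offset [-0.02  0.08  2.21]
tcp [0.584  0.3516 0.1736] t 29.15 open 0.0391 F [ 0.4 -0.8 -4. ]
```

Request:
drive_tool(
  offset=[
    [0,0.1,0.5],
    [0,0,0.4],
    [0,0,0.4],
    [0,0,0.4],
    [0,0,0.3],
    [0,0,0.2],
    [0,0,0],
    [0,0,0],
  ],
  twist=[
    [0,0,0],
    [0,0,0],
    [0,0,0],
    [0,0,0],
    [0,0,0],
    [0,0,0],
    [0,0,0],
    [0,0,0],
  ],
  jaw=[255,255,255,255,255,255,255,255],
)

```text
t: 29.95
tool_pos: [0.5838, 0.3513, 0.1518]
tool_rot: [-3.141, -0.035, 0.0]
wrist_force: [-1.5, 0.8, 0.1]
opening: 0.0384
gripper_force: 64.4
```

Request:
drive_tool(
  offset=[
    [0,0,0.1],
    [0,0,0.1],
    [0,0,0],
    [0,0,0],
  ],
  twist=[
    [0,0,0],
    [0,0,0],
    [0,0,0],
    [0,0,0],
  ],
  jaw=[255,255,255,255],
)

```text
t: 30.35
tool_pos: [0.5839, 0.3512, 0.1517]
tool_rot: [-3.141, -0.035, -0.002]
wrist_force: [-3.7, -2.4, 11.6]
opening: 0.0382
gripper_force: 66.4
```

Firm contact at the expected height: the red jar is seated. I release and move back to the jars.

Request:
drive_tool(
  offset=[
    [0,0,0],
    [0,0,0],
    [0,0,0],
    [0,0,-3],
    [0,0,-4],
    [0,0,-3],
    [-0.7,4.5,0],
    [-0.7,4.5,0],
    [-0.7,4.5,0],
    [-0.7,4.5,0],
    [-0.7,4.5,0],
    [-0.7,4.5,0],
  ],
  twist=[
    [0,0,0],
    [0,0,0],
    [0,0,0],
    [0,0,0],
    [0,0,0],
    [0,0,0],
    [0,0,0],
    [0,0,0],
    [0,0,0],
    [0,0,0],
    [0,0,0],
    [0,0,0],
  ],
  jaw=[60,60,60,60,60,60,60,60,60,60,60,60],
)

```text
t: 31.55
tool_pos: [0.5476, 0.0784, 0.2498]
tool_rot: [3.141, 0.035, 0.0]
wrist_force: [0.5, -0.0, 0.1]
opening: 0.0655
gripper_force: 0.0
```

Request:
drive_tool(
  offset=[
    [-0.8,4.5,0],
    [-0.8,4.5,0],
    [-0.8,4.5,0],
    [-0.8,4.5,0],
    [-0.8,4.5,0],
    [-0.8,4.5,0],
    [-0.8,4.5,0],
    [-0.8,4.5,0],
    [0,0,0],
    [0,0,0],
  ],
  twist=[
    [0,0,0],
    [0,0,0],
    [0,0,0],
    [0,0,0],
    [0,0,0],
    [0,0,0],
    [0,0,0],
    [0,0,0],
    [0,0,0],
    [0,0,0],
  ],
  jaw=[40,40,40,40,40,40,40,40,40,40],
)

```text
t: 32.55
tool_pos: [0.4914, -0.2822, 0.2494]
tool_rot: [-3.141, -0.03, 0.001]
wrist_force: [0.0, 1.0, 0.6]
opening: 0.0719
gripper_force: 0.0
```

Run:
```python
from m import *
F={n:grab_frame(n) for n in('scene','top')}
pins(F);jars(F)
for n,f in F.items():
    H,S,V=cols(f);red=((H<8)|(H>172))&(S>140)&(V>60);b=blob(f,red,proj(f,[[.5838,.3508,.1685]])[0],13)
    print(n,b and (b[1][2:],ray(f,b[0],.1685)[0].round(4)))
goal(.447,-.3295,.14,-88.85)
```

```text
scene pin [ 15  16 183] [0.542  0.2048 0.128 ]
scene pin [ 18  18 236] [0.5368 0.4045 0.128 ]
top pin [ 13  12 112] [0.5411 0.2055 0.128 ]
top pin [ 12  12 112] [0.5355 0.4051 0.128 ]
scene brown [ 15  17 214] [ 0.5482 -0.3734]
scene yellow [ 17  18 229] [ 0.4475 -0.3287]
scene blue [ 15  17 205] [ 0.4448 -0.4241]
top yellow [ 17  16 223] [ 0.446 -0.33 ]
scene (array([ 26,  27, 520], dtype=int32), array([0.5837, 0.3512, 0.1685]))
top (array([ 19,  18, 266], dtype=int32), array([0.5832, 0.3527, 0.1685]))
twist [-0.06 -0.01  0.21] offset [-4.64  4.89 10.98]
tcp [ 0.4924 -0.2796  0.2498] t 32.65 open 0.0718 F [0.8 0.6 0.7]
```

Request:
drive_tool(
  offset=[
    [-2.3,2.4,2],
    [-2.3,2.4,3],
    [0,0,4],
    [0,0,3],
    [0,0,0],
    [0,0,0],
    [0,0,0],
  ],
  twist=[
    [0,0,0],
    [0,0,0],
    [0,0,0],
    [0,0,0],
    [0,0,0],
    [0,0,0],
    [0,0,0],
  ],
  jaw=[40,40,40,40,40,40,40],
)

```text
t: 33.35
tool_pos: [0.4486, -0.3298, 0.1318]
tool_rot: [3.14, 0.037, 0.004]
wrist_force: [0.4, 0.7, 0.4]
opening: 0.0717
gripper_force: 0.0
```

Run:
```python
from m import *
goal(.447,-.3295,.047,-88.85)
```

```text
twist [ 0.08 -0.15  0.21] offset [-0.16 -0.03  8.48]
tcp [ 0.4486 -0.3298  0.1318] t 33.35 open 0.0717 F [0.4 0.7 0.4]
```

Request:
drive_tool(
  offset=[
    [-0.1,0,3],
    [0,0,3],
    [0,0,1.5],
    [0,0,0.7],
    [0,0,0.3],
    [0,0,0],
    [0,0,0],
    [0,0,0],
    [0,0,0],
    [0,0,0],
    [0,0,0],
    [0,0,0],
  ],
  twist=[
    [0,0,0],
    [0,0,0],
    [0,0,0],
    [0,0,0],
    [0,0,0],
    [0,0,0],
    [0,0,0],
    [0,0,0],
    [0,0,0],
    [0,0,0],
    [0,0,0],
    [0,0,0],
  ],
  jaw=[40,40,40,40,40,40,40,255,255,255,255,255],
)

```text
t: 34.55
tool_pos: [0.4463, -0.3298, 0.0458]
tool_rot: [3.141, 0.035, 0.001]
wrist_force: [-1.0, 1.9, 7.6]
opening: 0.0389
gripper_force: 59.2
```

Request:
drive_tool(
  offset=[
    [0,0,-1],
    [0,0,-3],
    [0,0,-4],
    [0,0,-4],
    [0,0,-4.5],
    [0,0,-4],
    [0,0,0],
    [0,0,0],
  ],
  twist=[
    [0,0,0],
    [0,0,0],
    [0,0,0],
    [0,0,0],
    [0,0,0],
    [0,0,0],
    [0,0,0],
    [0,0,0],
  ],
  jaw=[255,255,255,255,255,255,255,255],
)

```text
t: 35.35
tool_pos: [0.4459, -0.3302, 0.2508]
tool_rot: [3.14, 0.034, 0.002]
wrist_force: [0.1, 0.5, -2.8]
opening: 0.039
gripper_force: 59.9
```

Run:
```python
from m import *
goal(.4938,.349,.25,-88.85)
```

```text
twist [ 0.06 -0.06  0.11] offset [  6.16 -67.81   0.08]
tcp [ 0.4459 -0.3302  0.2508] t 35.35 open 0.039 F [ 0.1  0.5 -2.8]
```

Request:
drive_tool(
  offset=[
    [0.4,-4.5,0],
    [0.4,-4.5,0],
    [0.4,-4.5,0],
    [0.4,-4.5,0],
    [0.4,-4.5,0],
    [0.4,-4.5,0],
    [0.4,-4.5,0],
    [0.4,-4.5,0],
    [0.4,-4.5,0],
    [0.4,-4.5,0],
    [0.4,-4.5,0],
    [0.4,-4.5,0],
  ],
  twist=[
    [0,0,0],
    [0,0,0],
    [0,0,0],
    [0,0,0],
    [0,0,0],
    [0,0,0],
    [0,0,0],
    [0,0,0],
    [0,0,0],
    [0,0,0],
    [0,0,0],
    [0,0,0],
  ],
  jaw=[255,255,255,255,255,255,255,255,255,255,255,255],
)

```text
t: 36.55
tool_pos: [0.4809, 0.2119, 0.2481]
tool_rot: [3.14, 0.035, -0.005]
wrist_force: [1.2, 0.9, -2.5]
opening: 0.0386
gripper_force: 60.0
```

Request:
drive_tool(
  offset=[
    [0.5,-4.6,0],
    [0.4,-4.6,0],
    [0.4,-4.6,0],
    [0,0,0],
    [0,0,0],
    [0,0,0],
  ],
  twist=[
    [0,0,0],
    [0,0,0],
    [0,0,0],
    [0,0,0],
    [0,0,0],
    [0,0,0],
  ],
  jaw=[255,255,255,255,255,255],
)

```text
t: 37.15
tool_pos: [0.4918, 0.3474, 0.2484]
tool_rot: [3.139, 0.033, -0.003]
wrist_force: [-0.4, -0.5, -3.4]
opening: 0.0385
gripper_force: 60.5
```

Run:
```python
from m import *
goal(.4938,.349,.1518,-88.85)
```

```text
twist [0.15 0.12 0.07] offset [ 0.2  -0.16  9.66]
tcp [0.4918 0.3474 0.2484] t 37.15 open 0.0385 F [-0.4 -0.5 -3.4]
```

Request:
drive_tool(
  offset=[
    [0.2,-0.2,2],
    [0,0,2],
    [0,0,1],
    [0,0,0],
    [0,0,0.5],
    [0,0,0.5],
    [0,0,0.5],
    [0,0,0.5],
    [0,0,0.4],
    [0,0,0],
  ],
  twist=[
    [0,0,0],
    [0,0,0],
    [0,0,0],
    [0,0,0],
    [0,0,0],
    [0,0,0],
    [0,0,0],
    [0,0,0],
    [0,0,0],
    [0,0,0],
  ],
  jaw=[255,255,255,255,255,255,255,255,255,255],
)

```text
t: 38.15
tool_pos: [0.4939, 0.351, 0.1757]
tool_rot: [3.141, 0.035, 0.0]
wrist_force: [-0.4, 0.0, -0.3]
opening: 0.0386
gripper_force: 61.1
```

Run:
```python
from m import *
goal(.4938,.349,.1518,-88.85)
```

```text
twist [ 0.02 -0.    0.12] offset [-0.02  0.2   2.39]
tcp [0.4939 0.351  0.1757] t 38.15 open 0.0386 F [-0.4  0.  -0.3]
```

Request:
drive_tool(
  offset=[
    [0,0.2,0.4],
    [0,0,0.4],
    [0,0,0.4],
    [0,0,0.4],
    [0,0,0.4],
    [0,0,0.3],
    [0,0,0.2],
    [0,0,0.1],
    [0,0,0],
    [0,0,0],
  ],
  twist=[
    [0,0,0],
    [0,0,0],
    [0,0,0],
    [0,0,0],
    [0,0,0],
    [0,0,0],
    [0,0,0],
    [0,0,0],
    [0,0,0],
    [0,0,0],
  ],
  jaw=[255,255,255,255,255,255,255,255,255,255],
)

```text
t: 39.15
tool_pos: [0.4937, 0.3492, 0.1519]
tool_rot: [-3.141, -0.035, -0.002]
wrist_force: [-6.7, -4.4, 16.7]
opening: 0.0388
gripper_force: 64.1
```

Request:
drive_tool(
  offset=[
    [0,0,0],
    [0,0,0],
    [0,0,0],
    [0,0,-3],
    [0,0,-4],
    [0,0,-3],
    [0.4,4.5,0],
    [0.4,4.5,0],
    [0.4,4.5,0],
    [0.4,4.5,0],
    [0.4,4.5,0],
    [0.4,4.5,0],
  ],
  twist=[
    [0,0,0],
    [0,0,0],
    [0,0,0],
    [0,0,0],
    [0,0,0],
    [0,0,0],
    [0,0,0],
    [0,0,0],
    [0,0,0],
    [0,0,0],
    [0,0,0],
    [0,0,0],
  ],
  jaw=[60,60,60,60,60,60,60,60,60,60,60,60],
)

```text
t: 40.35
tool_pos: [0.5241, 0.0777, 0.2498]
tool_rot: [3.141, 0.035, 0.0]
wrist_force: [1.7, -0.1, 0.3]
opening: 0.0653
gripper_force: 0.0
```

Request:
drive_tool(
  offset=[
    [0.4,4.5,0],
    [0.4,4.5,0],
    [0.4,4.5,0],
    [0.4,4.5,0],
    [0.4,4.5,0],
    [0.4,4.5,0],
    [0,0,0],
    [0,0,0],
    [0,0,0],
  ],
  twist=[
    [0,0,0],
    [0,0,0],
    [0,0,0],
    [0,0,0],
    [0,0,0],
    [0,0,0],
    [0,0,0],
    [0,0,0],
    [0,0,0],
  ],
  jaw=[40,40,40,40,40,40,40,40,40],
)

```text
t: 41.25
tool_pos: [0.554, -0.1882, 0.2497]
tool_rot: [-3.14, -0.037, 0.0]
wrist_force: [-1.0, 0.2, 0.1]
opening: 0.0715
gripper_force: 0.0
```

Run:
```python
from m import *
F={n:grab_frame(n) for n in('scene','top')}
pins(F);jars(F)
for n,f in F.items():
    H,S,V=cols(f);ye=(H>18)&(H<32)&(S>140);b=blob(f,ye,proj(f,[[.4938,.349,.1685]])[0],13)
    print(n,b and (b[1][2:],ray(f,b[0],.1685)[0].round(4)))
goal(.547,-.3737,.14,-88.85)
```

```text
scene pin [ 15  16 184] [0.5418 0.2047 0.128 ]
scene pin [ 18  18 236] [0.5368 0.4045 0.128 ]
top pin [ 13  12 112] [0.5411 0.2055 0.128 ]
top pin [ 12  12 112] [0.5355 0.4051 0.128 ]
scene brown [ 16  17 217] [ 0.548  -0.3733]
scene blue [ 7  5 17] [ 0.4504 -0.4028]
scene (array([ 26,  26, 506], dtype=int32), array([0.4941, 0.349 , 0.1685]))
top (array([ 19,  18, 280], dtype=int32), array([0.4933, 0.3505, 0.1685]))
twist [-0.03 -0.01  0.28] offset [-1.09 18.57 11.01]
tcp [ 0.5542 -0.1878  0.2501] t 41.35 open 0.072 F [ 0.3 -0.6 -0.9]
```

The blue jar seems to have been knocked, so I find it before going on.

Run:
```python
from m import *
F={n:grab_frame(n) for n in('scene','top')}
for n,f in F.items():
    H,S,V=cols(f);m=((H>105)&(H<130)&(S>130)).astype(np.uint8)
    k,l,s,c=cv2.connectedComponentsWithStats(m)
    for i in range(1,k):
        w=ray(f,c[i],.0625)[0]
        if s[i,4]>25 and .3<w[0]<.75 and -.65<w[1]<-.2: print(n,c[i].round(),s[i,2:],w.round(4))
a=F['scene']['img'][70:220,180:380];cv2.imwrite('pics/c9.png',cv2.resize(a,(800,600),interpolation=2))
```

```text
(no output)
```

View pics/c9.png

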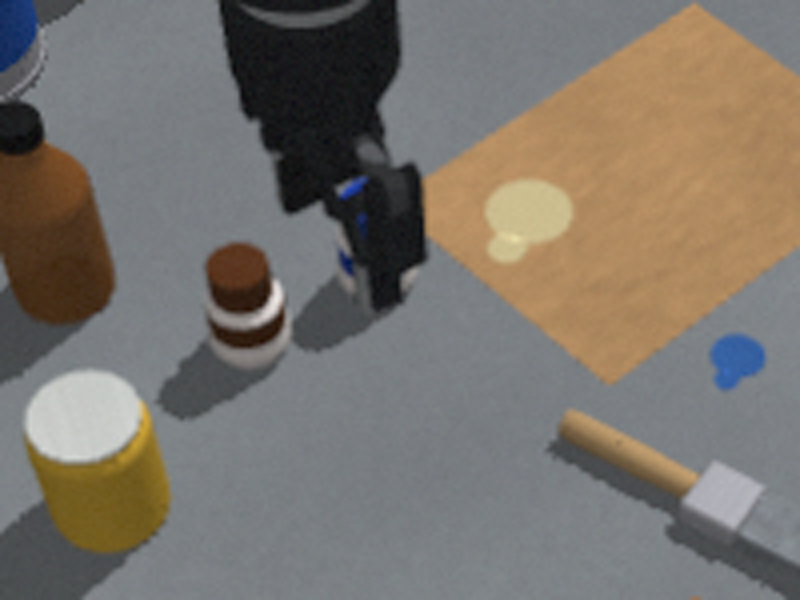

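The brown jar is in place at crop (240,300). The blue jar, upright, was knocked nearer and is partly hidden behind the gripper. I take brown next.

Request:
drive_tool(
  offset=[
    [-0.2,4.5,0],
    [-0.2,4.5,0],
    [-0.3,4.5,0],
    [-0.2,4.5,3],
    [-0.2,0.5,4],
    [0,0,4],
    [0,0,0],
    [0,0,0],
    [0,0,0],
  ],
  twist=[
    [0,0,0],
    [0,0,0],
    [0,0,0],
    [0,0,0],
    [0,0,0],
    [0,0,0],
    [0,0,0],
    [0,0,0],
    [0,0,0],
  ],
  jaw=[40,40,40,40,40,40,40,40,40],
)

```text
t: 42.35
tool_pos: [0.5489, -0.3712, 0.1449]
tool_rot: [3.14, 0.037, 0.005]
wrist_force: [0.8, 0.7, 0.8]
opening: 0.0723
gripper_force: 0.0
```

Run:
```python
from m import *
goal(.547,-.3737,.047,-88.85)
```

```text
twist [ 0.1  -0.2   0.19] offset [-0.19  0.25  9.79]
tcp [ 0.5489 -0.3712  0.1449] t 42.35 open 0.0723 F [0.8 0.7 0.8]
```

Request:
drive_tool(
  offset=[
    [-0.1,0.2,4],
    [0,0,3],
    [0,0,1.5],
    [0,0,0.8],
    [0,0,0.4],
    [0,0,0],
    [0,0,0],
    [0,0,0],
    [0,0,0],
    [0,0,0],
    [0,0,0],
    [0,0,0],
  ],
  twist=[
    [0,0,0],
    [0,0,0],
    [0,0,0],
    [0,0,0],
    [0,0,0],
    [0,0,0],
    [0,0,0],
    [0,0,0],
    [0,0,0],
    [0,0,0],
    [0,0,0],
    [0,0,0],
  ],
  jaw=[40,40,40,40,40,40,40,255,255,255,255,255],
)

```text
t: 43.55
tool_pos: [0.5465, -0.3736, 0.0461]
tool_rot: [3.141, 0.035, 0.001]
wrist_force: [-0.8, -0.0, 5.7]
opening: 0.0384
gripper_force: 60.2
```

Request:
drive_tool(
  offset=[
    [0,0,-1],
    [0,0,-3],
    [0,0,-4],
    [0,0,-4],
    [0,0,-4.5],
    [0,0,-4],
    [0,0,0],
    [0,0,0],
  ],
  twist=[
    [0,0,0],
    [0,0,0],
    [0,0,0],
    [0,0,0],
    [0,0,0],
    [0,0,0],
    [0,0,0],
    [0,0,0],
  ],
  jaw=[255,255,255,255,255,255,255,255],
)

```text
t: 44.35
tool_pos: [0.5462, -0.3735, 0.2513]
tool_rot: [3.14, 0.035, 0.002]
wrist_force: [0.3, 0.5, -2.1]
opening: 0.0389
gripper_force: 60.3
```

Run:
```python
from m import *
goal(.5856,.2608,.25,-88.85)
```

```text
twist [ 0.06 -0.08  0.12] offset [  5.21 -63.34   0.13]
tcp [ 0.5462 -0.3735  0.2513] t 44.35 open 0.0389 F [ 0.3  0.5 -2.1]
```

Request:
drive_tool(
  offset=[
    [0.4,-4.5,0],
    [0.4,-4.5,0],
    [0.4,-4.5,0],
    [0.4,-4.5,0],
    [0.4,-4.5,0],
    [0.4,-4.5,0],
    [0.4,-4.5,0],
    [0.4,-4.5,0],
    [0.4,-4.5,0],
    [0.4,-4.5,0],
    [0.4,-4.5,0],
    [0.4,-4.5,0],
  ],
  twist=[
    [0,0,0],
    [0,0,0],
    [0,0,0],
    [0,0,0],
    [0,0,0],
    [0,0,0],
    [0,0,0],
    [0,0,0],
    [0,0,0],
    [0,0,0],
    [0,0,0],
    [0,0,0],
  ],
  jaw=[255,255,255,255,255,255,255,255,255,255,255,255],
)

```text
t: 45.55
tool_pos: [0.5811, 0.1686, 0.2484]
tool_rot: [3.14, 0.035, -0.005]
wrist_force: [0.6, -0.9, -2.8]
opening: 0.0389
gripper_force: 60.4
```

Request:
drive_tool(
  offset=[
    [0.2,-4.7,0],
    [0.2,-4.7,0],
    [0,0,0],
    [0,0,0],
    [0,0,0],
    [0,0,0],
  ],
  twist=[
    [0,0,0],
    [0,0,0],
    [0,0,0],
    [0,0,0],
    [0,0,0],
    [0,0,0],
  ],
  jaw=[255,255,255,255,255,255],
)

```text
t: 46.15
tool_pos: [0.5844, 0.2593, 0.2496]
tool_rot: [3.14, 0.031, -0.001]
wrist_force: [0.1, 0.4, -2.1]
opening: 0.0388
gripper_force: 60.7
```

Run:
```python
from m import *
goal(.5856,.2608,.152,-88.85)
```

```text
twist [ 0.09  0.05 -0.03] offset [ 0.12 -0.14  9.76]
tcp [0.5844 0.2593 0.2496] t 46.15 open 0.0388 F [ 0.1  0.4 -2.1]
```

Request:
drive_tool(
  offset=[
    [0.1,0,2],
    [0,0,2],
    [0,0,1],
    [0,0,0],
    [0,0,0.5],
    [0,0,0.5],
    [0,0,0.5],
    [0,0,0.5],
    [0,0,0.4],
    [0,0,0],
  ],
  twist=[
    [0,0,0],
    [0,0,0],
    [0,0,0],
    [0,0,0],
    [0,0,0],
    [0,0,0],
    [0,0,0],
    [0,0,0],
    [0,0,0],
    [0,0,0],
  ],
  jaw=[255,255,255,255,255,255,255,255,255,255],
)

```text
t: 47.15
tool_pos: [0.5853, 0.2617, 0.1759]
tool_rot: [-3.141, -0.035, -0.001]
wrist_force: [1.1, 0.9, -2.4]
opening: 0.0385
gripper_force: 60.9
```

Run:
```python
from m import *
goal(.5856,.2608,.152,-88.85)
```

```text
twist [-0.01 -0.02  0.13] offset [0.03 0.09 2.39]
tcp [0.5853 0.2617 0.1759] t 47.15 open 0.0385 F [ 1.1  0.9 -2.4]
```

Request:
drive_tool(
  offset=[
    [0,0.1,0.4],
    [0,0,0.4],
    [0,0,0.4],
    [0,0,0.4],
    [0,0,0.4],
    [0,0,0.3],
    [0,0,0.2],
    [0,0,0.1],
    [0,0,0],
    [0,0,0],
  ],
  twist=[
    [0,0,0],
    [0,0,0],
    [0,0,0],
    [0,0,0],
    [0,0,0],
    [0,0,0],
    [0,0,0],
    [0,0,0],
    [0,0,0],
    [0,0,0],
  ],
  jaw=[255,255,255,255,255,255,255,255,255,255],
)

```text
t: 48.15
tool_pos: [0.5853, 0.2607, 0.1521]
tool_rot: [-3.141, -0.035, -0.003]
wrist_force: [-2.9, -1.0, 12.8]
opening: 0.0385
gripper_force: 63.6
```

The brown jar is seated. I release and head back for the blue one.

Request:
drive_tool(
  offset=[
    [0,0,0],
    [0,0,0],
    [0,0,0],
    [0,0,-3],
    [0,0,-4],
    [0,0,-3],
    [0,4.5,0],
    [0,4.5,0],
    [0,4.5,0],
    [0,4.5,0],
    [0,4.5,0],
    [0,4.5,0],
  ],
  twist=[
    [0,0,0],
    [0,0,0],
    [0,0,0],
    [0,0,0],
    [0,0,0],
    [0,0,0],
    [0,0,0],
    [0,0,0],
    [0,0,0],
    [0,0,0],
    [0,0,0],
    [0,0,0],
  ],
  jaw=[60,60,60,60,60,60,60,60,60,60,60,60],
)

```text
t: 49.35
tool_pos: [0.5906, -0.0114, 0.2499]
tool_rot: [3.141, 0.035, -0.001]
wrist_force: [0.3, 0.7, -0.2]
opening: 0.0654
gripper_force: 0.0
```

Request:
drive_tool(
  offset=[
    [0,4.5,0],
    [0,4.5,0],
    [0,4,0],
    [0,0,0],
    [0,0,0],
  ],
  twist=[
    [0,0,0],
    [0,0,0],
    [0,0,0],
    [0,0,0],
    [0,0,0],
  ],
  jaw=[40,40,40,40,40],
)

```text
t: 49.85
tool_pos: [0.5935, -0.1406, 0.2495]
tool_rot: [-3.141, -0.03, 0.002]
wrist_force: [0.5, 0.4, 0.4]
opening: 0.0718
gripper_force: 0.0
```

Run:
```python
from m import *
F={n:grab_frame(n) for n in('scene','top')}
pins(F)
for n,f in F.items():
    H,S,V=cols(f);m=((H>105)&(H<130)&(S>130)).astype(np.uint8)
    k,l,s,c=cv2.connectedComponentsWithStats(m)
    for i in range(1,k):
        w=ray(f,c[i],.0625)[0]
        if s[i,4]>25 and .3<w[0]<.75 and -.65<w[1]<-.2: print(n,c[i].round(),s[i,2:],w.round(4))
a=F['scene']['img'][70:220,180:380];b=F['scene']['img'][280:430,310:510];cv2.imwrite('pics/c10.png',np.vstack([cv2.resize(q,(400,300),interpolation=2) for q in(a,b)]))
goal(.45,-.395,.14,-88.85)
```

```text
scene pin [ 15  16 183] [0.5419 0.2048 0.128 ]
scene pin [ 18  18 237] [0.5368 0.4045 0.128 ]
top pin [ 13  12 112] [0.5409 0.2054 0.128 ]
top pin [ 12  12 112] [0.5355 0.4051 0.128 ]
scene [273. 123.] [ 13  18 175] [ 0.4486 -0.3773  0.0625]
scene [278. 136.] [12  7 32] [ 0.4613 -0.3329  0.0625]
top [469. 277.] [ 13  17 134] [ 0.4466 -0.3882  0.0625]
twist [-0.07  0.03  0.21] offset [-14.9   25.42  11.  ]
tcp [ 0.5939 -0.1378  0.25  ] t 49.95 open 0.0718 F [-0.   0.1  0.3]
```

View pics/c10.png

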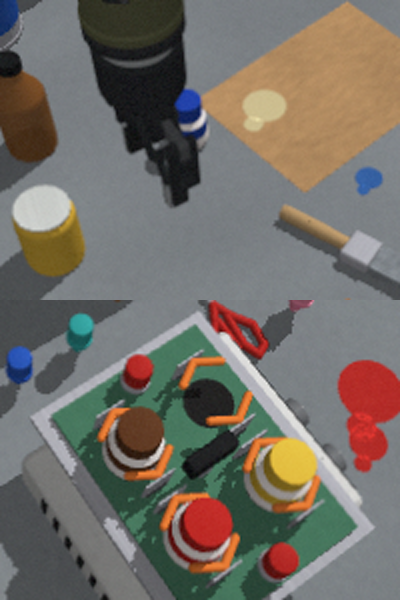

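Three jars stand upright in their clamps. The gripper partly hides the blue jar, so I move aside and measure it again.

Request:
drive_tool(
  offset=[
    [0,4.5,0],
    [0,4.5,0],
    [0,4.5,0],
    [-0.5,4.5,0],
    [-0.5,3,0],
    [0,0,0],
    [0,0,0],
  ],
  twist=[
    [0,0,0],
    [0,0,0],
    [0,0,0],
    [0,0,0],
    [0,0,0],
    [0,0,0],
    [0,0,0],
  ],
  jaw=[40,40,40,40,40,40,40],
)

```text
t: 50.65
tool_pos: [0.5891, -0.3482, 0.2499]
tool_rot: [-3.14, -0.036, 0.0]
wrist_force: [-0.6, 0.9, 0.2]
opening: 0.0719
gripper_force: 0.0
```

Run:
```python
from m import *
F={n:grab_frame(n) for n in('scene','top')}
for n,f in F.items():
    H,S,V=cols(f);m=((H>105)&(H<130)&(S>130)).astype(np.uint8)
    k,l,s,c=cv2.connectedComponentsWithStats(m)
    for i in range(1,k):
        w=ray(f,c[i],.0625)[0]
        if s[i,4]>25 and .3<w[0]<.75 and -.65<w[1]<-.2: print(n,c[i].round(),s[i],w.round(4))
goal(.446,-.385,.14,-88.85)
```

```text
scene [272. 123.] [265 115  15  17 210] [ 0.4509 -0.3791  0.0625]
scene [274. 137.] [265 132  18   8  63] [ 0.4702 -0.3353  0.0625]
top [466. 276.] [458 268  18  17 230] [ 0.4482 -0.3809  0.0625]
twist [-0.08 -0.04  0.33] offset [-14.45   3.55  11.04]
tcp [ 0.5897 -0.3466  0.2504] t 50.75 open 0.0718 F [-0.1  0.1 -0.4]
```

Request:
drive_tool(
  offset=[
    [-3.5,0.8,0],
    [-3.5,0.8,0],
    [-3.5,0.7,2],
    [-3.5,0.7,3],
    [0,0,3],
    [0,0,3],
    [0,0,0],
    [0,0,0],
    [0,0,0],
  ],
  twist=[
    [0,0,0],
    [0,0,0],
    [0,0,0],
    [0,0,0],
    [0,0,0],
    [0,0,0],
    [0,0,0],
    [0,0,0],
    [0,0,0],
  ],
  jaw=[40,40,40,40,40,40,40,40,40],
)

```text
t: 51.65
tool_pos: [0.451, -0.3822, 0.142]
tool_rot: [3.14, 0.038, 0.004]
wrist_force: [-0.5, -0.3, -0.1]
opening: 0.072
gripper_force: 0.0
```

Run:
```python
from m import *
goal(.4496,-.38,.047,-88.85)
```

```text
twist [ 0.08 -0.13  0.22] offset [-0.13 -0.22  9.5 ]
tcp [ 0.451  -0.3822  0.142 ] t 51.65 open 0.072 F [-0.5 -0.3 -0.1]
```

Request:
drive_tool(
  offset=[
    [-0.1,-0.2,4],
    [0,0,3],
    [0,0,1.4],
    [0,0,0.7],
    [0,0,0.4],
    [0,0,0],
    [0,0,0],
    [0,0,0],
    [0,0,0],
    [0,0,0],
    [0,0,0],
    [0,0,0],
  ],
  twist=[
    [0,0,0],
    [0,0,0],
    [0,0,0],
    [0,0,0],
    [0,0,0],
    [0,0,0],
    [0,0,0],
    [0,0,0],
    [0,0,0],
    [0,0,0],
    [0,0,0],
    [0,0,0],
  ],
  jaw=[40,40,40,40,40,40,40,255,255,255,255,255],
)

```text
t: 52.85
tool_pos: [0.4486, -0.3803, 0.0462]
tool_rot: [3.141, 0.035, 0.001]
wrist_force: [-1.3, 1.4, 7.0]
opening: 0.0387
gripper_force: 59.5
```

Request:
drive_tool(
  offset=[
    [0,0,-1],
    [0,0,-3],
    [0,0,-4],
    [0,0,-4],
    [0,0,-4.5],
    [0,0,-4],
    [0,0,0],
    [0,0,0],
  ],
  twist=[
    [0,0,0],
    [0,0,0],
    [0,0,0],
    [0,0,0],
    [0,0,0],
    [0,0,0],
    [0,0,0],
    [0,0,0],
  ],
  jaw=[255,255,255,255,255,255,255,255],
)

```text
t: 53.65
tool_pos: [0.4481, -0.3807, 0.2511]
tool_rot: [3.14, 0.034, 0.001]
wrist_force: [0.3, -0.3, -3.7]
opening: 0.0388
gripper_force: 60.4
```

Run:
```python
from m import *
goal(.4956,.259,.25,-88.85)
```

```text
twist [ 0.07 -0.05  0.11] offset [  6.03 -63.86   0.11]
tcp [ 0.4481 -0.3807  0.2511] t 53.65 open 0.0388 F [ 0.3 -0.3 -3.7]
```

Request:
drive_tool(
  offset=[
    [0.4,-4.5,0],
    [0.4,-4.5,0],
    [0.4,-4.5,0],
    [0.4,-4.5,0],
    [0.4,-4.5,0],
    [0.4,-4.5,0],
    [0.4,-4.5,0],
    [0.4,-4.5,0],
    [0.4,-4.5,0],
    [0.4,-4.5,0],
    [0.4,-4.5,0],
    [0.4,-4.5,0],
  ],
  twist=[
    [0,0,0],
    [0,0,0],
    [0,0,0],
    [0,0,0],
    [0,0,0],
    [0,0,0],
    [0,0,0],
    [0,0,0],
    [0,0,0],
    [0,0,0],
    [0,0,0],
    [0,0,0],
  ],
  jaw=[255,255,255,255,255,255,255,255,255,255,255,255],
)

```text
t: 54.85
tool_pos: [0.4831, 0.1613, 0.2485]
tool_rot: [3.14, 0.034, -0.005]
wrist_force: [0.6, -0.4, -2.6]
opening: 0.0382
gripper_force: 60.5
```

Request:
drive_tool(
  offset=[
    [0.6,-4.9,0],
    [0.6,-4.9,0],
    [0,0,0],
    [0,0,0],
    [0,0,0],
    [0,0,0],
  ],
  twist=[
    [0,0,0],
    [0,0,0],
    [0,0,0],
    [0,0,0],
    [0,0,0],
    [0,0,0],
  ],
  jaw=[255,255,255,255,255,255],
)

```text
t: 55.45
tool_pos: [0.4943, 0.2565, 0.2496]
tool_rot: [3.14, 0.031, -0.002]
wrist_force: [-0.1, -0.5, -3.3]
opening: 0.0386
gripper_force: 61.4
```

Run:
```python
from m import *
goal(.4956,.259,.152,-88.85)
```

```text
twist [ 0.09  0.06 -0.02] offset [ 0.14 -0.25  9.76]
tcp [0.4943 0.2565 0.2496] t 55.45 open 0.0386 F [-0.1 -0.5 -3.3]
```

Request:
drive_tool(
  offset=[
    [0.1,-0.1,2],
    [0,0,2],
    [0,0,1],
    [0,0,0],
    [0,0,0.5],
    [0,0,0.5],
    [0,0,0.5],
    [0,0,0.5],
    [0,0,0.4],
    [0,0,0],
  ],
  twist=[
    [0,0,0],
    [0,0,0],
    [0,0,0],
    [0,0,0],
    [0,0,0],
    [0,0,0],
    [0,0,0],
    [0,0,0],
    [0,0,0],
    [0,0,0],
  ],
  jaw=[255,255,255,255,255,255,255,255,255,255],
)

```text
t: 56.45
tool_pos: [0.4952, 0.2595, 0.176]
tool_rot: [3.141, 0.035, 0.0]
wrist_force: [1.2, -0.2, -4.2]
opening: 0.0386
gripper_force: 61.4
```

Run:
```python
from m import *
goal(.4956,.259,.152,-88.85)
```

```text
twist [ 0.01 -0.02  0.13] offset [0.04 0.05 2.4 ]
tcp [0.4952 0.2595 0.176 ] t 56.45 open 0.0386 F [ 1.2 -0.2 -4.2]
```

Request:
drive_tool(
  offset=[
    [0,0,0.4],
    [0,0,0.4],
    [0,0,0.4],
    [0,0,0.4],
    [0,0,0.4],
    [0,0,0.3],
    [0,0,0.2],
    [0,0,0.1],
    [0,0,0],
    [0,0,0],
  ],
  twist=[
    [0,0,0],
    [0,0,0],
    [0,0,0],
    [0,0,0],
    [0,0,0],
    [0,0,0],
    [0,0,0],
    [0,0,0],
    [0,0,0],
    [0,0,0],
  ],
  jaw=[255,255,255,255,255,255,255,255,255,255],
)

```text
t: 57.45
tool_pos: [0.4952, 0.2595, 0.1521]
tool_rot: [3.141, 0.034, 0.003]
wrist_force: [-5.3, -4.8, 18.3]
opening: 0.0387
gripper_force: 65.0
```

Request:
drive_tool(
  offset=[
    [0,0,0],
    [0,0,0],
    [0,0,0],
    [0,0,-3],
    [0,0,-4],
    [0,0,-4],
    [0,4.5,0],
    [0,4.5,0],
    [0,4.5,0],
    [0,4.5,0],
    [0,4.5,0],
    [0,4.5,0],
  ],
  twist=[
    [0,0,0],
    [0,0,0],
    [0,0,0],
    [0,0,0],
    [0,0,0],
    [0,0,0],
    [0,0,0],
    [0,0,0],
    [0,0,0],
    [0,0,0],
    [0,0,0],
    [0,0,0],
  ],
  jaw=[60,60,60,60,60,60,60,60,60,60,60,60],
)

```text
t: 58.65
tool_pos: [0.5009, -0.0121, 0.2601]
tool_rot: [-3.141, -0.035, -0.0]
wrist_force: [1.7, -0.3, -0.3]
opening: 0.0658
gripper_force: 0.0
```

Run:
```python
from m import *
F={n:grab_frame(n) for n in('scene','top')}
pins(F)
M=lambda k,H,S,V:dict(red=((H<8)|(H>172))&(S>140)&(V>60),brown=((H<20)|(H>170))&(S>90)&(V<110),yellow=(H>18)&(H<32)&(S>140),blue=(H>105)&(H<130)&(S>130))[k]
for n,f in F.items():
    for k,P in dict(red=(.5838,.3508),yellow=(.4938,.349),brown=(.5856,.2608),blue=(.4956,.259)).items():
        b=blob(f,M(k,*cols(f)),proj(f,[[*P,.1685]])[0],13)
        print(n,k,b and (b[1][2:],ray(f,b[0],.1685)[0].round(4)))
a=F['scene']['img'][260:460,300:520];b=F['scene']['img'][60:260,120:400]
cv2.imwrite('pics/c11.png',np.hstack([cv2.resize(a,(440,400),interpolation=2),cv2.resize(F['top']['img'][190:290,115:230],(360,400),interpolation=2)]))
cv2.imwrite('pics/sceneF.png',F['scene']['img'])
```

```text
scene pin [ 15  16 184] [0.5419 0.2048 0.128 ]
scene pin [ 18  18 237] [0.5369 0.4045 0.128 ]
top pin [ 13  12 112] [0.5411 0.2055 0.128 ]
top pin [ 12  12 112] [0.5355 0.4051 0.128 ]
scene red (array([ 27,  27, 522], dtype=int32), array([0.5836, 0.3513, 0.1685]))
scene yellow (array([ 26,  26, 506], dtype=int32), array([0.4941, 0.349 , 0.1685]))
scene brown (array([ 24,  25, 474], dtype=int32), array([0.5857, 0.2605, 0.1685]))
scene blue (array([ 25,  25, 465], dtype=int32), array([0.4962, 0.2592, 0.1685]))
top red (array([ 19,  18, 268], dtype=int32), array([0.5832, 0.3528, 0.1685]))
top yellow (array([ 19,  18, 281], dtype=int32), array([0.4933, 0.3505, 0.1685]))
top brown (array([ 20,  18, 257], dtype=int32), array([0.585 , 0.2622, 0.1685]))
top blue (array([ 19,  18, 273], dtype=int32), array([0.4956, 0.2605, 0.1685]))
```

View pics/c11.png

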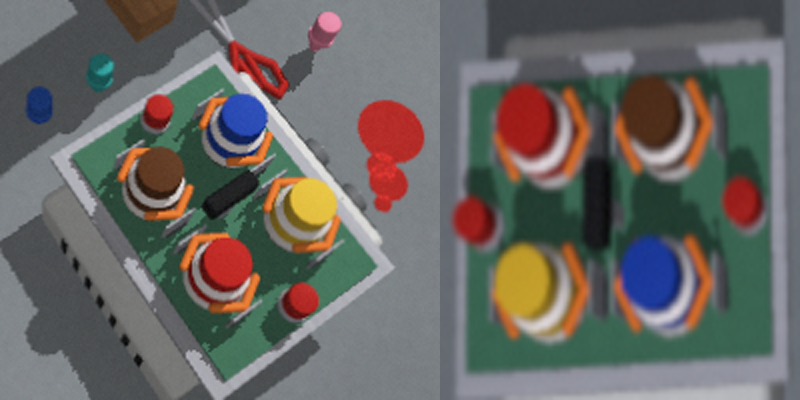

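View pics/sceneF.png

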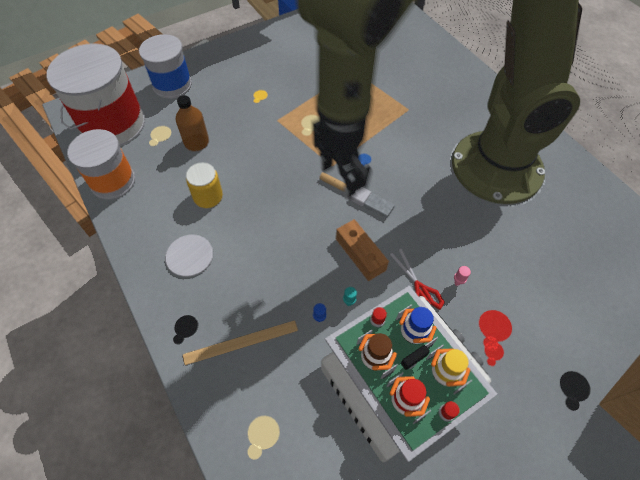

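All four jars stand upright in their clamps (scene (420,325), (378,350), (453,367) and (410,395)). Both pins are home (379,316), (450,410), the other items haven't moved, and the robot is clear.

```bash
python3 -c "
from h import *
print(job_done())"
```

```text
the job is handed in; nothing more can be done
None
```

The job is handed in: the rack is flat on the platform, both red pins are home, and all four jars on the bench (red, yellow, brown, blue) stand upright in their own clamps, with the other items left where they were.

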